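# Change over a plug-gauge feed magazine

### The arm

A 6-joint arm with a two-finger parallel gripper is mounted at the origin on a cart in front of the work surface, level with it; the furniture and walls round the work are solid. World frame = base frame: x ahead of the robot, y to its left, z up, the work surface at z = 0. Lengths are in m, angles in rad, forces in N, time in s.
With the tool pointing down it reaches from about 0.275 to 0.875 m from the base axis. Payload 12.5 kg.
Tool frame: the origin (TCP) lies midway between the tips of the shut fingers; the grasp point (between the pads) lies 19 mm behind it; x points along the fingers, y is the direction in which the jaws open and shut, and the axes are right-handed (so a half turn about x gives the same grasp; the last joint's range is limited). The gripper opens to 85 mm and grips with 20 to 120 N. Pads are 22 mm wide; open, the fingers measure 114 mm over their backs; the gripper's body (76 mm by 85 mm) begins 54 mm behind the grasp point. The pads swing forward as they close: fully open they stand 13 mm farther back than shut.
Start: joints at [-1.219, 0.351, 1.652, -0, 1.139, -0.085], TCP at [0.233, -0.498, 0.231] pointing down, gripper open.
Joint ranges: [-2.75, 2.75], [-0.79, 2.1], [0.01, 2.65], [-1.57, 4.71], [0.07, 3.14], [-2.87, 2.87]. Speed limits (rad/s): [2.22, 2.22, 2.79, 3.14, 3.14, 3.14].

### API

Orientations are given as a 3x3 rotation matrix whose columns are the frame's x, y, z axes.
In Python, from bench import ctrl gives the robot as it stands. The module is installed in compiled form; this text tells all that it offers.
- The arm moves only by the tool play_rows, never from a script. Its argument "increments" is a list of rows, each an object with "dp": the shift along the tool's x, y, z in mm, a list of three; "twist": the turn about the tool's x in rad; "hand": the opening, from 0 (shut) to 1 (fully open). In form: [{"dp": [tx, ty, tz], "twist": twist, "hand": hand}, ...]. A call has 1 to 12 rows; each row is the pose to reach, as a shift and turn from the pose commanded when the call began, along the tool's axes at that moment; what a row does not reach only later rows make up. A row lasts 1/8 s, in which the tool goes at most 62.5 mm and 10.7 degrees, less where a joint would pass 70% of its speed; a pose out of reach is approached as far as the arm can. A call with a gripper value outside its range is refused whole. The fingers move at their own pace and stop on an object; "newtons" is the grip in N (left out, the last holds). Time passes only in rows, so rows that repeat a pose let the fingers close. It gives the time, the measured TCP pose, the force and the opening at its end, in the units of the state.
- ctrl.state(): the state, without advancing time (a new reading comes with each control period).
- ctrl.camera(name): name is "side" or "top" or "wrist"; returns the picture (400x640x3 uint8, red, green, blue); there is no depth.
- ctrl.camera_model(name): a dict with "fx", "fy", "cx", "cy" (pixels), "R" (3x3) and "t" (3): a world point X has camera coordinates R X + t. Camera axes: x right, y down, z forward; pixel columns grow to the right and rows downward; lengths in m; the calibration is good to about 2 mm. The wrist camera is an equidistant fisheye: a pixel r from the principal point sees the ray r / f radians off the axis. A picture is of the moment at which its call begins: read the wrist's pose just before it. camera_model takes no time and is no camera call; for the wrist camera it gives the pose at the moment of the call.
- ctrl.job_done(): hands the job in, once; it reports no verdict.
The state is a dict: "time": time; "qpos": joint angles; "joint_velocities": joint speeds; "tau": joint torques, N m; "position": TCP position; "tcp_rot": TCP orientation; "contact_force": force on the tool from outside, world axes, zero at the start; "wrist_torque": the same for the moment, N m; "finger_gap": finger opening in m.
Only numpy, scipy, OpenCV 4.12 (cv2) and the standard library are available. Lean on these libraries where they do the work, as an engineer would, in place of code of your own. Each camera call takes 0.05 s, during which the arm holds its last target. There are 200 camera calls.

### The job

Change the feed magazine over to the thick-ended plug gauges: push the old thin-ended gauge out of the nest with the blue ejector and lay it in the yellow tray, then pull the follower back by its black knob until it catches and stays back by itself. Lay every thick-ended gauge from the worktop flat across the open lane, side by side with the red-ringed end at the red-striped wall (turn end for end those that lie the wrong way), and when all are in, press the green catch so that the follower pushes the row home under the cover. Do not disturb the loupe, the spray bottle and the vial.

Things in the scene. Friction and masses are not known exactly. Their poses are not given: they have to be found in the camera images.
- magazine: Fixed feed magazine for plug gauges, aluminium base 295 x 120 mm; place and yaw differ from start to start. Origin under the middle of its lane on the worktop; x along the lane from the loading end (robot side) to the covered nest, y across it to the left (ejector side), z up. The left lane wall has a red stripe on top. Gauges lie across the lane
- lane_floor (a point): On the lane floor right above the magazine's origin, 10 mm above the worktop; axes as the magazine's. Slippery (friction about 0.2). Side walls inside at y = +-50 mm, outside +-56, tops 23 mm above the worktop. With the follower caught back the open lane runs from x = -91 mm (follower face) to x = 108 mm (edge of the cover)
- nest (a point): Centre of the front gauge when home in the nest: magazine x = 126, y = 0, z = 17.5 mm; axes as the magazine's. A cover lies over x = 108 to 146, y = -42 to 42 mm, underside 30 mm, top 34 mm above the worktop; end stop at x = 134. The nest is open at both sides; on the right a ledge level with the lane floor, 20 mm wide, runs out to y = -96 mm
- follower_knob (a point): On the axis of the upright black knob on the follower, 40 mm above the worktop: 22 mm in diameter, its top 5 mm flanged to 24 mm; it reaches from 25 to 52 mm above the worktop, 13 mm behind the follower's face. Axes as the magazine's. The follower is a 96 x 26 x 15 mm block in the lane
- follower (a joint): Slide of the follower, m: 0 home (face at the nest's edge), grows as it is pulled back (magazine's -x). Spring 2 N (home) to 4 N (back), slow return. Past 0.208 the catch snaps up by itself (some 5 N more pull just before) and holds it at about 0.207; stop at 0.219. On a row of n gauges it rests at about (n - 1) x 0.016
- catch_top (a point): Middle of the top of the green catch button, 20 mm in diameter, 46 mm above the worktop, left of the lane beside the caught follower, on a grey block 30 mm wide, 30 mm high that reaches out to magazine y = 112 mm. Pressing it straight down frees the follower
- catch (a joint): Travel of the catch button, m: 0 up, 0.009 fully down; the follower is free from about 0.006. 3 N at first, 6 N fully down, up to 2 N more with the follower on it; it springs up again
- ejector_pad (a point): Middle of the outer (left, +y) face of the blue ejector pad, a plate 30 mm wide, 8 mm thick, from 5 to 41 mm above the worktop, 143 mm left of the nest at rest. Axes as the magazine's. It is pushed towards the magazine's -y
- ejector (a joint): Travel of the ejector, m: 0 out (rest), 0.060 fully pressed; spring 3 N to 8 N; returns by itself. Its plunger starts 5 mm from the gauge in the nest and pushes it about 55 mm out to the right: half of it then stands out on the ledge, can be gripped there and must be drawn on to the right, clear of the cover, before it is lifted
- old_gauge (a point): Centre of the thin-ended plug gauge in the nest at the start, 92 mm long along its own y, 90 g. Grey hexagon handle 16 mm wide, 15 mm high, from its y = -24 to +34 mm; steel ends of 10 mm diameter, the one at +y with a red ring and pointing left (magazine's +y) at the start
- tray: Yellow open tray, fixed, 110 (x) x 150 (y) x 22 mm outside, 4 mm walls and floor; origin at the centre of its underside
- old: The same old thin-ended gauge; origin on its underside, 7.5 mm below its centre
- loupe: Green eye loupe, 39 mm wide, 30 mm high, standing right of the nest; bystander; origin under its centre
- spray_bottle: Small white spray bottle, 31 mm wide, 87 mm high, at the back right; bystander; origin under its centre
- vial: Brown vial with a black cap, 24 mm wide, 54 mm high, at the back left; bystander; origin under its centre
- gauge1 (a point): Centre (7.5 mm above what it lies on) of thick-ended plug gauge 1, may be absent; on the worktop left of the magazine at the start. 92 mm long along its own y, about 90 g, balanced near its centre; grey hexagon handle 16 mm wide, 15 mm high, from its y = -24 to +34 mm; steel ends of 14 mm diameter, the one at +y with a red ring
- gauge1_red (a point): Tip of the red-ringed end of gauge 1, 46 mm from its centre along its own +y
- gauge2 (a point): Centre (7.5 mm above what it lies on) of thick-ended plug gauge 2, may be absent; on the worktop left of the magazine at the start. 92 mm long along its own y, about 90 g, balanced near its centre; grey hexagon handle 16 mm wide, 15 mm high, from its y = -24 to +34 mm; steel ends of 14 mm diameter, the one at +y with a red ring
- gauge2_red (a point): Tip of the red-ringed end of gauge 2, 46 mm from its centre along its own +y
- gauge3 (a point): Centre (7.5 mm above what it lies on) of thick-ended plug gauge 3, may be absent; on the worktop left of the magazine at the start. 92 mm long along its own y, about 90 g, balanced near its centre; grey hexagon handle 16 mm wide, 15 mm high, from its y = -24 to +34 mm; steel ends of 14 mm diameter, the one at +y with a red ring
- gauge3_red (a point): Tip of the red-ringed end of gauge 3, 46 mm from its centre along its own +y
- gauge4 (a point): Centre (7.5 mm above what it lies on) of thick-ended plug gauge 4, may be absent; on the worktop left of the magazine at the start. 92 mm long along its own y, about 90 g, balanced near its centre; grey hexagon handle 16 mm wide, 15 mm high, from its y = -24 to +34 mm; steel ends of 14 mm diameter, the one at +y with a red ring
- gauge4_red (a point): Tip of the red-ringed end of gauge 4, 46 mm from its centre along its own +y

How it is judged:
By the outcome, as a careful person would: the job done as asked, in the order asked, and still so for the second after the job is handed in, with the robot touching nothing.
Of g1, g2, g3, g4 only 3 to 4 are there at a start; the rules pass over those that are not, and their reading is None.
At some moment in a run one of g1, g2, g3, g4 may be knocked a few centimetres aside while the robot is not near it.
Once in a run the grip may slacken for a moment while it holds something.
It also fails if it takes over 210 s, if anything falls off the work surface, if the arm or the gripper's body presses on something with over 40 N, if the wrist force passes 120 N, or if a joint passes its speed limit or range.

## Working session

There is one attempt and no reset: what is moved stays moved. The work goes in short steps, Python scripts to look and compute and a tool call to move; the robot and the scene stay as the last step left them, time stands still between calls to the robot, and variables do not carry over. Pictures are saved under pics/ and viewed, about 12 in all and at most 16, crops included, and the job is handed in when it is done.

Besides the shell and the picture viewer there is one more tool, called as name([rows], argument=value, ...), one row to a line, values as JSON. play_rows: Moves the arm, as the interface text tells. Its arguments: {"type":"object","properties":{"increments":{"type":"array"},"newtons":{"type":"number"}},"required":["increments"]}

```bash
mkdir -p pics; cat > h.py <<'E'
import numpy as np, cv2
from bench import ctrl
np.set_printoptions(precision=4,suppress=True)
def snap(cam,name,crop=None,scale=1):
    im=ctrl.camera(cam)
    cv2.imwrite(f'raw_{name}.png',im[:,:,::-1])
    show(name,crop,scale)
def show(name,crop=None,scale=1,out=None):
    im=cv2.imread(f'raw_{name}.png')
    if crop: a,b,c,d=crop; im=im[b:d,a:c]
    im=cv2.resize(im,None,fx=scale,fy=scale,interpolation=cv2.INTER_CUBIC)
    cv2.imwrite(f'pics/{out or name}.png',im)
def w(cam,u,v,z,m=None):
    m=m or ctrl.camera_model(cam); R=np.array(m['R']);t=np.array(m['t'])
    x=(u-m['cx'])/m['fx'];y=(v-m['cy'])/m['fy']
    if cam=='wrist':
        r=np.hypot(x,y); s=np.sin(r)/r if r>1e-9 else 1; d=np.array([x*s,y*s,np.cos(r)])
    else: d=np.array([x,y,1])
    d=R.T@d; c=-R.T@t
    return c+d*(z-c[2])/d[2]
def px(cam,X,m=None):
    m=m or ctrl.camera_model(cam); p=np.array(m['R'])@X+np.array(m['t'])
    return np.array([m['fx']*p[0]/p[2]+m['cx'],m['fy']*p[1]/p[2]+m['cy']])
E
python3 - <<'E'
from h import *
snap('top','top0'); snap('side','side0')
for c in('top','side'):
    m=ctrl.camera_model(c); print(c,m['fx'],m['cx'],m['cy'],-np.array(m['R']).T@np.array(m['t']),np.array(m['R']))
s=ctrl.state(); print(s['tcp_rot'],s['position'],s['finger_gap'],s['time'])
E
```

```text
top 372.5391215542745 312.667351426979 201.799375577655 [0.3185 0.0614 1.3272] [[ 0.0062 -1.     -0.0008]
 [-0.9863 -0.006  -0.1651]
 [ 0.1651  0.0019 -0.9863]]
side 414.609381469297 319.7942072822338 201.59741325382353 [0.2451 1.1414 0.6487] [[-0.9629 -0.2696  0.0122]
 [-0.1377  0.452  -0.8813]
 [ 0.2321 -0.8503 -0.4723]]
[[-0.0004  0.4231 -0.9061]
 [ 0.001  -0.9061 -0.4231]
 [-1.     -0.0011 -0.0001]] [ 0.2326 -0.4981  0.2308] 0.0854893426165013 0.1
```

View pics/top0.png

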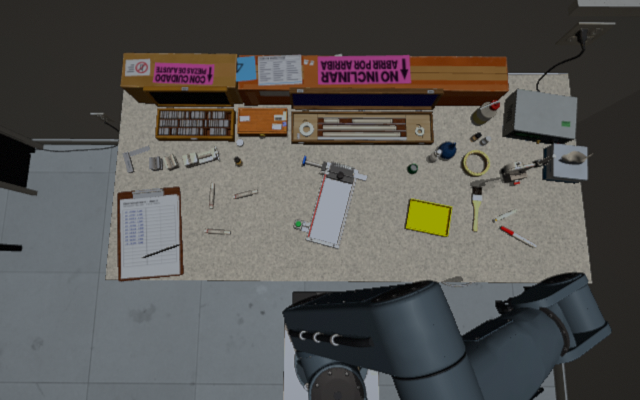

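View pics/side0.png

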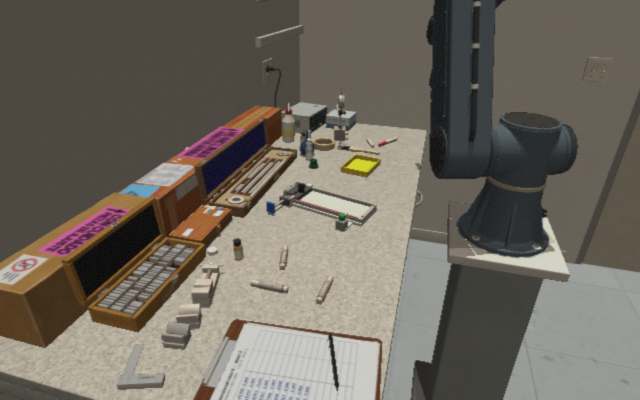

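The top view shows the magazine around (332,208), three gauges at (212,195), (246,194) and (218,232), the tray at (428,218) and the loupe at (413,169). Next I'll enlarge two crops.

```bash
python3 - <<'E'
from h import *
show('top0',(285,145,375,255),5.4,'c1')
a=cv2.imread('raw_top0.png')[175:245,190:270]; a=cv2.resize(a,None,fx=7,fy=7,interpolation=cv2.INTER_CUBIC)
cv2.imwrite('pics/c2.png',a)
E
```

```text
(no output)
```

View pics/c1.png

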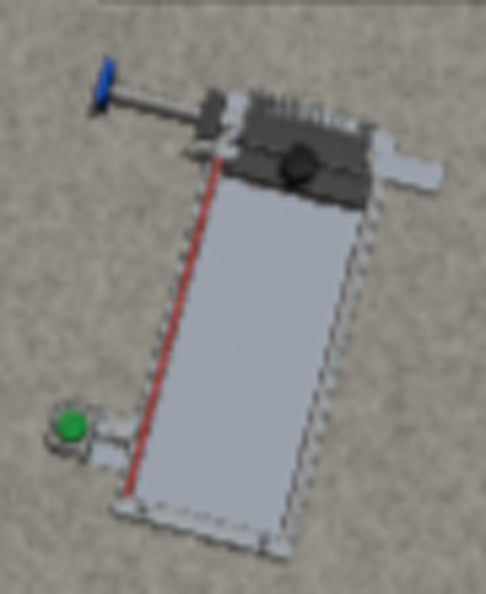

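View pics/c2.png

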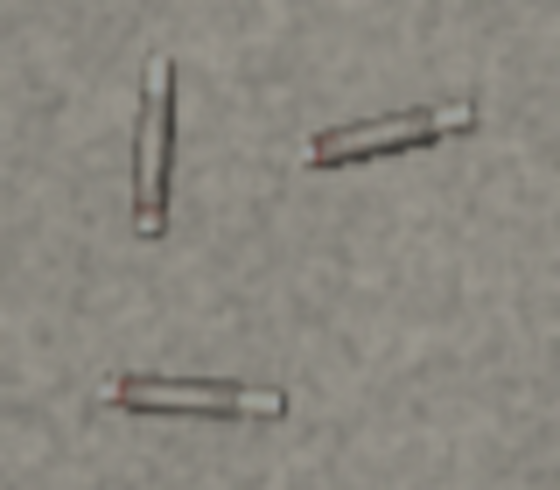

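```bash
python3 - <<'E'
from h import *
f=lambda u,v,z:w('top',285+u/5.4,145+v/5.4,z)
P=dict(s1=f(218,160,.023),s0=f(129,495,.023),knob=f(300,165,.052),pad=f(107,78,.041),green=f(72,425,.046),bl=f(115,512,.01),br=f(290,555,.01),covR=f(374,130,.034),covfl=f(228,152,.034),ledge=f(441,178,.01))
for k,v in P.items(): print(k,v)
d=P['s1']-P['s0']; yaw=np.arctan2(d[1],d[0]); print('yaw stripe',yaw,np.linalg.norm(d[:2]))
d=P['br']-P['bl']; print('yaw base',np.arctan2(d[1],d[0])+np.pi/2)
d=P['knob']-P['pad']; print('knob-pad',d, np.linalg.norm(d[:2]))
g=lambda u,v:w('top',190+u/7,175+v/7,.0075)
for n,(r,t) in dict(A=((149,233),(160,55)),B=((305,155),(472,112)),C=((102,392),(286,404))).items():
    a,b=g(*r),g(*t);d=a-b; print(n,(a+b)/2,np.linalg.norm(d),'red dir',np.arctan2(d[1],d[0]))
for u,v in ((407,202),(450,208),(446,236),(405,229)): print('tray',w('top',u,v,.022))
print('loupe',w('top',413,169,.02))
E
```

```text
s1 [0.6361 0.0188 0.023 ]
s0 [0.4132 0.0763 0.023 ]
knob [ 0.626  -0.0336  0.052 ]
pad [0.6869 0.0928 0.041 ]
green [0.456  0.1128 0.046 ]
bl [0.403  0.0855 0.01  ]
br [ 0.3758 -0.0286  0.01  ]
covR [ 0.6544 -0.084   0.034 ]
covfl [0.6388 0.0126 0.034 ]
ledge [ 0.6277 -0.1312  0.01  ]
yaw stripe -0.25231082813628825 0.23017989851036275
yaw base -0.2338742244402856
knob-pad [-0.0609 -0.1264  0.011 ] 0.1402509099576954
A [0.5602 0.4264 0.0075] 0.09316011359590773 red dir 3.131630536289508
B [0.5662 0.3061 0.0075] 0.08826271690694122 red dir 1.8349903367668752
C [0.4293 0.3998 0.0075] 0.09364593953650424 red dir 1.5119982383252935
tray [ 0.5383 -0.2711  0.022 ]
tray [ 0.5177 -0.4226  0.022 ]
tray [ 0.4185 -0.4032  0.022 ]
tray [ 0.4422 -0.2607  0.022 ]
loupe [ 0.6596 -0.2976  0.02  ]
```

```bash
cat >> h.py <<'E'
import json,os
MAG=[0.5251,-0.0084,-0.245]
if os.path.exists('mag.json'): MAG=json.load(open('mag.json'))
def M2W(x,y):  # magazine mm -> world m
    c,s=np.cos(MAG[2]),np.sin(MAG[2]); return np.array([MAG[0]+(c*x-s*y)/1e3, MAG[1]+(s*x+c*y)/1e3])
def W2M(X):
    c,s=np.cos(MAG[2]),np.sin(MAG[2]); d=np.array(X[:2])-MAG[:2]; return np.array([c*d[0]+s*d[1],-s*d[0]+c*d[1]])*1e3
def pose():
    s=ctrl.state(); r=np.array(s['tcp_rot']); return np.array(s['position']),np.arctan2(r[1,1],r[0,1]),s
def to(xy,z,psi,frm=None):
    """dp (mm) and twist from current (or given) pose to world xy,z(m),psi"""
    p,ps=frm if frm else pose()[:2]
    d=np.array([xy[0]-p[0],xy[1]-p[1],z-p[2]])*1e3; c,s=np.cos(ps),np.sin(ps)
    tw=(ps-psi+np.pi)%(2*np.pi)-np.pi
    print('dp',np.round([-d[2],c*d[0]+s*d[1],s*d[0]-c*d[1]],1),'tw',round(tw,3))
    return (np.array([xy[0],xy[1],z]),psi)
def st():
    p,ps,s=pose(); print('t',s['time'],'p',p,'psi',round(ps,4),'mag',np.round(W2M(p),1),'q',np.array(s['qpos']),'F',np.array(s['contact_force']),'gap',round(s['finger_gap']*1e3,1))
E
python3 - <<'E'
from h import *
to(M2W(20,0),.33,MAG[2])
E
```

```text
dp [ -99.2 -307.3 -487.7] tw -0.889
```

play_rows([
  {"dp": [-99, -307, -488], "twist": -0.889, "hand": 0},
  {"dp": [-99, -307, -488], "twist": -0.889, "hand": 0},
  {"dp": [-99, -307, -488], "twist": -0.889, "hand": 0},
  {"dp": [-99, -307, -488], "twist": -0.889, "hand": 0},
  {"dp": [-99, -307, -488], "twist": -0.889, "hand": 0},
  {"dp": [-99, -307, -488], "twist": -0.889, "hand": 0},
  {"dp": [-99, -307, -488], "twist": -0.889, "hand": 0},
  {"dp": [-99, -307, -488], "twist": -0.889, "hand": 0},
  {"dp": [-99, -307, -488], "twist": -0.889, "hand": 0},
  {"dp": [-99, -307, -488], "twist": -0.889, "hand": 0},
  {"dp": [-99, -307, -488], "twist": -0.889, "hand": 0},
  {"dp": [-99, -307, -488], "twist": -0.889, "hand": 0},
])

```text
time: 1.6
position: [0.5444, -0.0148, 0.3299]
tcp_rot: [[-0.001, 0.97, -0.243], [-0.0, -0.243, -0.97], [-1.0, -0.001, 0.0]]
contact_force: [0.7, -0.0, -0.6]
finger_gap: 0.0003
```

```bash
python3 - <<'E'
from h import *
st(); m=ctrl.camera_model('wrist'); print(m)
json.dump({k:(v.tolist() if hasattr(v,'tolist') else v) for k,v in m.items()},open('w0.json','w'))
snap('wrist','w0',None,1.25)
E
```

```text
t 1.6 p [ 0.5444 -0.0148  0.3299] psi -0.2459 mag [20.2 -1.5] q [-0.1125  0.2582  1.5322 -0.0003  1.3522  0.1335] F [ 0.7368 -0.0184 -0.5756] gap 0.3
{'fx': 309.70691628693146, 'fy': 309.70691628693146, 'cx': 318.9382944621771, 'cy': 199.18175619199934, 'R': array([[ 0.9698, -0.2438, -0.0016],
       [-0.2348, -0.9358,  0.2631],
       [-0.0656, -0.2548, -0.9648]]), 't': array([-0.5305,  0.0537,  0.5044])}
```

View pics/w0.png

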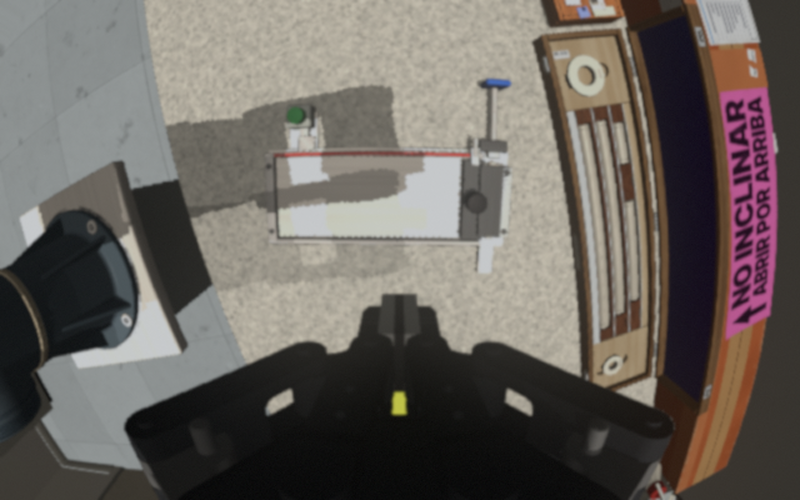

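The wrist view shows the whole magazine: button at (296,115), pad at (496,83), knob at (476,202), with the image scaled 1.25. I'll enlarge it for measuring.

```bash
python3 - <<'E'
from h import *
show('w0',(210,55,420,205),3.8,'w0c')
E
```

```text
(no output)
```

View pics/w0c.png

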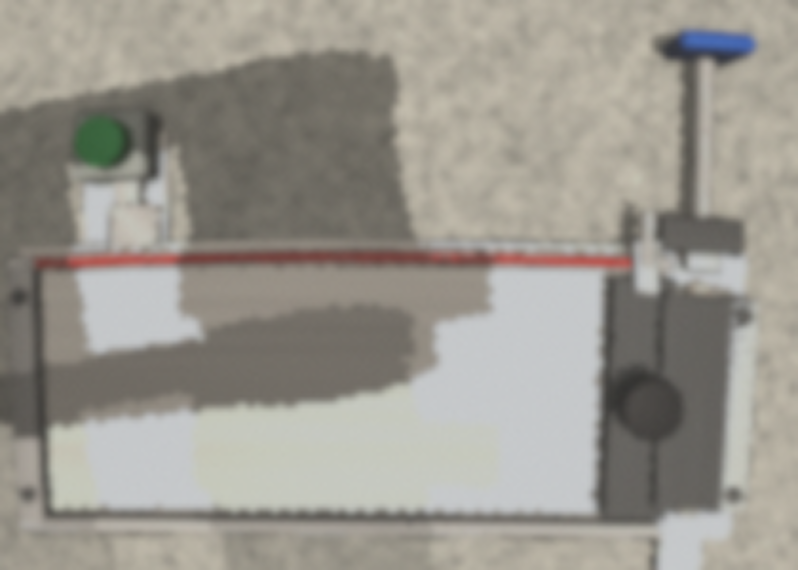

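```bash
python3 - <<'E'
from h import *
from scipy.optimize import least_squares
m=json.load(open('w0.json'))
f=lambda u,v,z:w('wrist',210+u/3.8,55+v/3.8,z,m)
# name: px, z, mag x, mag y (None unknown)
D=[('s0',40,264,.023,None,53),('s1',632,264,.023,None,53),('knob',650,404,.052,104,0),('green',102,141,.046,None,97),
('padL',684,43,.041,111,139),('padR',752,43,.041,141,139),('coverL',662,290,.034,108,None),('coverbotR',720,508,.034,146,-42),('coverbotL',655,512,.034,108,-42),('laneR',50,514,.023,None,-50),('laneR2',600,514,.023,None,-50),('ledgeL',658,545,.010,116,None)]
W=[f(*d[1:4])[:2] for d in D]
def r(p):
    o=[]
    c,s=np.cos(p[2]),np.sin(p[2])
    for X,d in zip(W,D):
        e=(X-p[:2])*1e3; q=(c*e[0]+s*e[1],-s*e[0]+c*e[1])
        for k in(0,1): o.append(0 if d[4+k] is None else (q[k]-d[4+k]))
    return np.array(o)
s=least_squares(r,MAG,x_scale=[.01,.01,.1],loss='soft_l1',f_scale=2); print(s.x)
for d,e in zip(D,r(s.x).reshape(-1,2)): print(d[0],np.round(e,1))
import h; h.MAG=list(s.x); print(MAG)
for X,d in zip(W,D): print(d[0],W2M(X)) if 0 else None
c,sn=np.cos(s.x[2]),np.sin(s.x[2])
for X,d in zip(W,D):
    if None in d[4:]: e=(X-s.x[:2])*1e3; print(d[0],np.round((c*e[0]+sn*e[1],-sn*e[0]+c*e[1]),1))
json.dump(list(s.x),open('mag.json','w'))
E
```

```text
[ 0.5291 -0.0054 -0.258 ]
s0 [ 0.  -1.2]
s1 [ 0. -1.]
knob [-1.9  1.9]
green [0. 0.]
padL [ 2.3 -2.9]
padR [-1.6 -0.7]
coverL [0.5 0. ]
coverbotR [-9.8  1.2]
coverbotL [ 2.1 -0.8]
laneR [0. 1.]
laneR2 [0.  3.4]
ledgeL [1.4 0. ]
[0.5251, -0.0084, -0.245]
s0 [-130.6   51.8]
s1 [98.7 52. ]
green [-98.6  97. ]
coverL [108.5  42.9]
laneR [-130.8  -49. ]
laneR2 [ 90.2 -46.6]
ledgeL [117.4 -62.5]
```

```bash
python3 - <<'E'
from h import *
st()
a=to(M2W(126,172),.10,MAG[2]); a=to(M2W(126,172),.020,MAG[2])
for u,v in ((365,143),(292,143),(238,163),(413,170),(433,158)): print(w('top',u,v,.02))
E
```

```text
t 1.65 p [ 0.5444 -0.0149  0.33  ] psi -0.2464 mag [17.2 -5.3] q [-0.1128  0.258   1.5321 -0.0002  1.3522  0.1337] F [-0.2047  0.2471 -0.3726] gap 0.3
dp [ 230.   110.8 -176.1] tw 0.012
dp [ 310.   110.8 -176.1] tw 0.012
[ 0.7563 -0.126   0.02  ]
[0.7547 0.1407 0.02  ]
[0.6781 0.3351 0.02  ]
[ 0.6558 -0.2975  0.02  ]
[ 0.7011 -0.3717  0.02  ]
```

play_rows([
  {"dp": [60, 55, -88], "twist": 0.012, "hand": 0},
  {"dp": [120, 111, -176], "twist": 0.012, "hand": 0},
  {"dp": [180, 111, -176], "twist": 0.012, "hand": 0},
  {"dp": [230, 111, -176], "twist": 0.012, "hand": 0},
  {"dp": [230, 111, -176], "twist": 0.012, "hand": 0},
  {"dp": [230, 111, -176], "twist": 0.012, "hand": 0},
  {"dp": [230, 111, -176], "twist": 0.012, "hand": 0},
  {"dp": [260, 111, -176], "twist": 0.012, "hand": 0},
  {"dp": [290, 111, -176], "twist": 0.012, "hand": 0},
  {"dp": [310, 111, -176], "twist": 0.012, "hand": 0},
  {"dp": [310, 111, -176], "twist": 0.012, "hand": 0},
])

```text
time: 3.02
position: [0.6953, 0.1295, 0.0207]
tcp_rot: [[-0.0, 0.967, -0.255], [-0.0, -0.255, -0.967], [-1.0, -0.0, 0.0]]
contact_force: [-0.6, 0.3, -0.2]
finger_gap: 0.0003
```

```bash
python3 - <<'E'
from h import *
st(); snap('side','s1',(220,150,340,240),6)
E
```

```text
t 3.025 p [0.6953 0.1295 0.0207] psi -0.2576 mag [126.2 172.8] q [ 0.1184  0.8708  1.3186 -0.      0.9524  0.376 ] F [-0.6075  0.313  -0.2141] gap 0.3
```

View pics/s1.png

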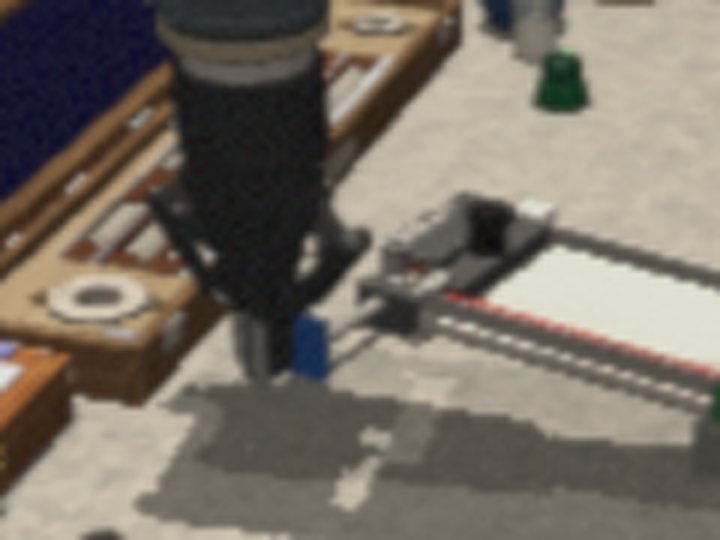

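The shut fingers stand next to the blue pad (crop 310,345). The offset in this view should come from the oblique camera, so I'm checking that by projection.

```bash
python3 - <<'E'
from h import *
pr=lambda X:(px('side',np.array(X))-[220,150])*6
p=pose()[0]; print('tip',pr(p))
for x in(111,141):
  for y in (135,143): print(x,y,pr([*M2W(x,y),.041]),pr([*M2W(x,y),.005]))
E
```

```text
tip [265.4586 375.205 ]
111 135 [333.6878 318.9172] [336.3341 379.9286]
111 143 [324.4634 325.2698] [327.2444 386.4869]
141 135 [286.4295 304.4152] [289.665  364.9963]
141 143 [277.0753 310.6331] [280.4486 371.4175]
```

play_rows([
  {"dp": [0, 0, 12], "twist": 0, "hand": 0},
  {"dp": [0, 0, 22], "twist": 0, "hand": 0},
  {"dp": [0, 0, 30], "twist": 0, "hand": 0},
  {"dp": [0, 0, 38], "twist": 0, "hand": 0},
  {"dp": [0, 0, 46], "twist": 0, "hand": 0},
  {"dp": [0, 0, 54], "twist": 0, "hand": 0},
  {"dp": [0, 0, 61], "twist": 0, "hand": 0},
  {"dp": [0, 0, 67], "twist": 0, "hand": 0},
  {"dp": [0, 0, 72], "twist": 0, "hand": 0},
  {"dp": [0, 0, 76], "twist": 0, "hand": 0},
  {"dp": [0, 0, 77], "twist": 0, "hand": 0},
  {"dp": [0, 0, 77], "twist": 0, "hand": 0},
])

```text
time: 4.58
position: [0.6765, 0.0561, 0.0212]
tcp_rot: [[0.002, 0.967, -0.254], [0.001, -0.254, -0.967], [-1.0, 0.002, -0.002]]
contact_force: [2.0, 8.1, 5.5]
finger_gap: -0.0001
```

play_rows([
  {"dp": [0, 0, 1], "twist": 0, "hand": 0},
  {"dp": [0, 0, 2], "twist": 0, "hand": 0},
  {"dp": [0, 0, 2], "twist": 0, "hand": 0},
])

```text
time: 4.95
position: [0.6761, 0.0542, 0.0212]
tcp_rot: [[0.002, 0.967, -0.254], [0.001, -0.254, -0.967], [-1.0, 0.002, -0.002]]
contact_force: [1.7, 7.3, 5.3]
finger_gap: 0.0
```

play_rows([
  {"dp": [0, 0, 1], "twist": 0, "hand": 0},
  {"dp": [0, 0, 2], "twist": 0, "hand": 0},
  {"dp": [0, 0, 3], "twist": 0, "hand": 0},
  {"dp": [0, 0, 3], "twist": 0, "hand": 0},
])

```text
time: 5.45
position: [0.6758, 0.0533, 0.0213]
tcp_rot: [[0.004, 0.967, -0.254], [0.003, -0.254, -0.967], [-1.0, 0.003, -0.004]]
contact_force: [5.7, 19.5, 2.9]
finger_gap: 0.0
```

```bash
python3 - <<'E'
from h import *
st()
E
```

```text
t 5.45 p [0.6758 0.0533 0.0213] psi -0.2569 mag [126.9  94.1] q [0.0087 0.8232 1.4177 0.0043 0.8967 0.2629] F [ 5.6576 19.5313  2.9398] gap 0.0
```

play_rows([
  {"dp": [0, 0, -25], "twist": 0, "hand": 0},
  {"dp": [0, 0, -55], "twist": 0, "hand": 0},
  {"dp": [0, 0, -85], "twist": 0, "hand": 0},
  {"dp": [-50, 0, -85], "twist": 0, "hand": 0},
  {"dp": [-100, 0, -85], "twist": 0, "hand": 0.2},
  {"dp": [-100, 0, -30], "twist": 0, "hand": 0.45},
  {"dp": [-100, 0, 30], "twist": 0, "hand": 0.45},
  {"dp": [-100, -1, 90], "twist": 0, "hand": 0.45},
  {"dp": [-100, -1, 150], "twist": 0, "hand": 0.45},
  {"dp": [-100, -1, 164], "twist": 0, "hand": 0.45},
  {"dp": [-100, -1, 164], "twist": 0, "hand": 0.45},
  {"dp": [-100, -1, 164], "twist": 0, "hand": 0.45},
])

```text
time: 6.95
position: [0.6322, -0.1062, 0.1202]
tcp_rot: [[-0.0, 0.967, -0.253], [0.0, -0.253, -0.967], [-1.0, -0.0, -0.0]]
contact_force: [-0.8, -0.3, -0.5]
finger_gap: 0.0386
```

```bash
python3 - <<'E'
from h import *
st(); m=ctrl.camera_model('wrist'); json.dump({k:(v.tolist() if hasattr(v,'tolist') else v) for k,v in m.items()},open('w1.json','w'))
snap('wrist','w1',(160,60,480,260),2.4)
X=np.array([*M2W(126,-101),.0175])
def pw(X):
    p=np.array(m['R'])@X+np.array(m['t']); th=np.arccos(p[2]/np.linalg.norm(p)); n=np.hypot(p[0],p[1]); return np.array([m['cx']+m['fx']*th*p[0]/n,m['cy']+m['fy']*th*p[1]/n])
for y in(-101,-79,-42): print(y,(pw(np.array([*M2W(126,y),.0175]))-[160,60])*2.4)
E
```

```text
t 6.95 p [ 0.6322 -0.1062  0.1202] psi -0.2557 mag [125.4 -71.2] q [-0.2391  0.6353  1.4921  0.0001  1.0144  0.0165] F [-0.7764 -0.2605 -0.5219] gap 38.6
-101 [384.7565 414.3171]
-79 [384.9678 354.6521]
-42 [385.3075 247.8213]
```

View pics/w1.png

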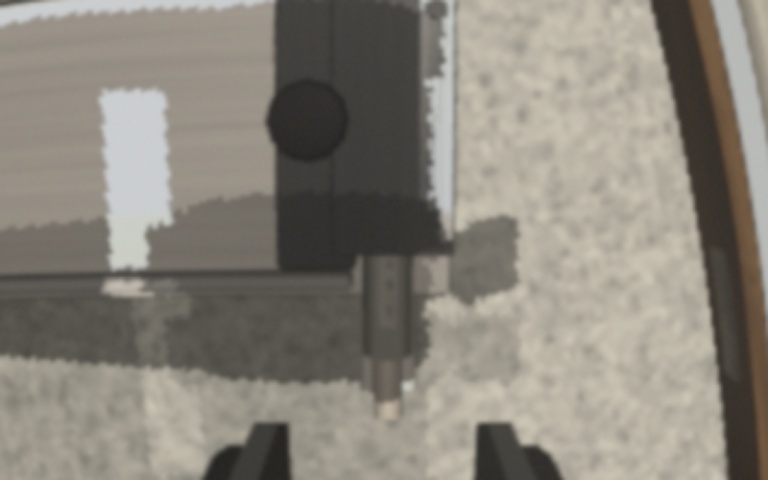

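The old gauge sticks out to the right, with its tip at (387,418) and handle end at y≈357, within 4 px of prediction. I'll grip it now.

play_rows([
  {"dp": [50, 1, -1], "twist": 0, "hand": 0.45},
  {"dp": [90, 1, -1], "twist": 0, "hand": 0.45},
  {"dp": [107, 1, -1], "twist": 0, "hand": 0.45},
  {"dp": [107, 1, -1], "twist": 0, "hand": 0.45},
  {"dp": [107, 1, -1], "twist": 0, "hand": 0.2},
  {"dp": [107, 1, -1], "twist": 0, "hand": 0.1},
  {"dp": [107, 1, -1], "twist": 0, "hand": 0},
  {"dp": [107, 1, -1], "twist": 0, "hand": 0},
  {"dp": [107, 1, -1], "twist": 0, "hand": 0},
], newtons=50)

```text
time: 8.12
position: [0.6342, -0.1069, 0.0152]
tcp_rot: [[0.003, 0.967, -0.254], [-0.0, -0.254, -0.967], [-1.0, 0.003, -0.0]]
contact_force: [-0.2, 1.9, 6.6]
finger_gap: 0.0139
```

```bash
python3 - <<'E'
from h import *
st()
E
```

```text
t 8.125 p [ 0.6342 -0.1069  0.0152] psi -0.2571 mag [127.5 -71.4] q [-0.2395  0.7826  1.5244  0.0004  0.8317  0.0173] F [-0.2437  1.9033  6.5798] gap 13.9
```

play_rows([
  {"dp": [-1, 0, 5], "twist": 0, "hand": 0},
  {"dp": [-1, 0, 15], "twist": 0, "hand": 0},
  {"dp": [-1, 0, 28], "twist": 0, "hand": 0},
  {"dp": [-1, 0, 42], "twist": 0, "hand": 0},
  {"dp": [-1, 0, 55], "twist": 0, "hand": 0},
  {"dp": [-1, 0, 55], "twist": 0, "hand": 0},
  {"dp": [-15, 0, 55], "twist": 0, "hand": 0},
  {"dp": [-50, 0, 55], "twist": 0, "hand": 0},
  {"dp": [-80, 0, 55], "twist": 0, "hand": 0},
  {"dp": [-80, 0, 55], "twist": 0, "hand": 0},
])

```text
time: 9.38
position: [0.6203, -0.16, 0.096]
tcp_rot: [[0.004, 0.967, -0.254], [-0.001, -0.254, -0.967], [-1.0, 0.004, 0.0]]
contact_force: [0.7, -0.2, -0.2]
finger_gap: 0.0137
```

```bash
python3 - <<'E'
from h import *
st()
tr=np.array([.479,-.339]); 
a=to(tr,.10,-.135); to(tr,.012,-.135)
snap('wrist','w2',(160,60,560,320),2)
E
```

```text
t 9.375 p [ 0.6203 -0.16    0.096 ] psi -0.2564 mag [ 127.7 -126.2] q [-0.325   0.6637  1.5096 -0.      0.9642 -0.0686] F [ 0.7212 -0.1817 -0.2008] gap 13.7
dp [ -4.  -91.3 209. ] tw -0.121
dp [ 84.  -91.3 209. ] tw -0.121
```

View pics/w2.png

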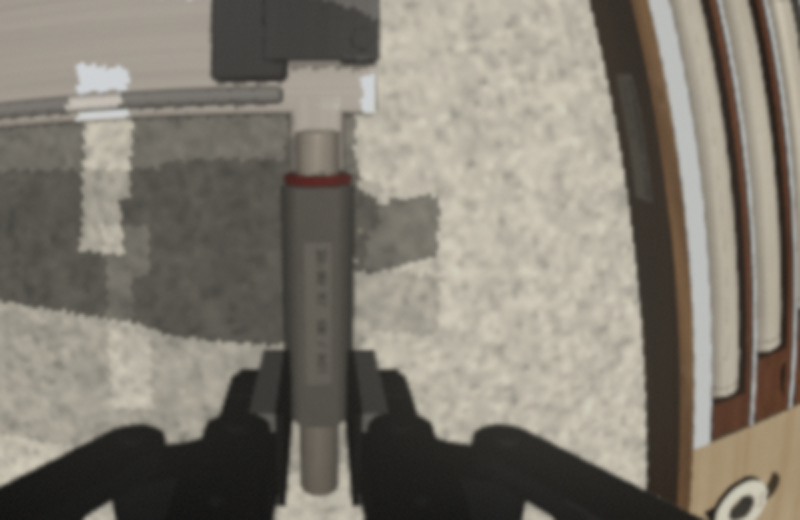

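The old gauge is held squarely, red ring towards the nest, with the grip about 15 mm off its centre. I'll carry it to the tray.

play_rows([
  {"dp": [-4, -23, 50], "twist": -0.03, "hand": 0},
  {"dp": [-4, -45, 105], "twist": -0.06, "hand": 0},
  {"dp": [-4, -70, 160], "twist": -0.1, "hand": 0},
  {"dp": [-4, -91, 210], "twist": -0.121, "hand": 0},
  {"dp": [-4, -91, 222], "twist": -0.121, "hand": 0},
  {"dp": [-4, -91, 222], "twist": -0.121, "hand": 0},
  {"dp": [-4, -91, 222], "twist": -0.121, "hand": 0},
  {"dp": [40, -91, 222], "twist": -0.121, "hand": 0},
  {"dp": [70, -91, 222], "twist": -0.121, "hand": 0},
  {"dp": [82, -91, 222], "twist": -0.121, "hand": 0},
  {"dp": [84, -91, 222], "twist": -0.121, "hand": 0},
  {"dp": [84, -91, 222], "twist": -0.121, "hand": 0},
])

```text
time: 10.92
position: [0.4753, -0.3515, 0.0099]
tcp_rot: [[0.001, 0.991, -0.135], [-0.001, -0.135, -0.991], [-1.0, 0.001, 0.001]]
contact_force: [-0.0, -0.4, -0.7]
finger_gap: 0.0135
```

```bash
python3 - <<'E'
from h import *
st()
E
```

```text
t 10.925 p [ 0.4753 -0.3515  0.0099] psi -0.1353 mag [  36.3 -348.4] q [-0.7155  0.7225  1.6742  0.      0.7439 -0.5802] F [-0.0073 -0.394  -0.691 ] gap 13.5
```

play_rows([
  {"dp": [0, 0, 0], "twist": 0, "hand": 0.35},
  {"dp": [0, 0, 0], "twist": 0, "hand": 0.35},
  {"dp": [0, 0, 0], "twist": 0, "hand": 0.35},
  {"dp": [-20, 0, 0], "twist": 0, "hand": 0.4},
  {"dp": [-70, 0, 0], "twist": 0, "hand": 0.45},
  {"dp": [-120, 0, 0], "twist": 0, "hand": 0.45},
  {"dp": [-120, 0, 0], "twist": 0, "hand": 0.45},
])

```text
time: 11.8
position: [0.4764, -0.3531, 0.1346]
tcp_rot: [[0.006, 0.991, -0.136], [-0.005, -0.136, -0.991], [-1.0, 0.007, 0.004]]
contact_force: [0.4, -0.9, -0.9]
finger_gap: 0.0385
```

```bash
python3 - <<'E'
from h import *
st()
m=json.load(open('w1.json')); print('knob',W2M(w('wrist',160+307/2.4,60+119/2.4,.052,m)))
a=to(M2W(103,0),.13,MAG[2]+np.pi/2)
to(M2W(103,0),.037,MAG[2]+np.pi/2,a)
snap('wrist','w3')
im=cv2.imread('raw_w3.png'); h=cv2.cvtColor(im,cv2.COLOR_BGR2HSV); cv2.imwrite('pics/w3.png',im)
E
```

```text
t 11.8 p [ 0.4764 -0.3531  0.1346] psi -0.1359 mag [  37.7 -349.6] q [-0.7163  0.5354  1.6283 -0.      0.9698 -0.5804] F [ 0.4411 -0.941  -0.9109] gap 38.5
knob [103.85    -0.0037]
dp [   4.6  107.4 -339.1] tw -1.449
dp [93.  0.  0.] tw 0.0
```

View pics/w3.png

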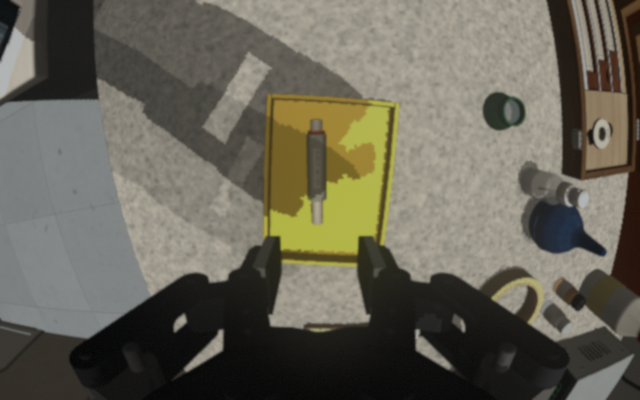

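The old gauge lies flat in the tray at (317,175). Next is the knob, which the wrist view put at magazine (103.9, 0.0).

play_rows([
  {"dp": [4, 14, -50], "twist": -0.18, "hand": 0.45},
  {"dp": [4, 28, -100], "twist": -0.36, "hand": 0.45},
  {"dp": [4, 46, -150], "twist": -0.54, "hand": 0.45},
  {"dp": [4, 62, -200], "twist": -0.72, "hand": 0.45},
  {"dp": [4, 80, -250], "twist": -0.9, "hand": 0.45},
  {"dp": [4, 96, -300], "twist": -1.08, "hand": 0.45},
  {"dp": [4, 108, -339], "twist": -1.26, "hand": 0.45},
  {"dp": [4, 108, -339], "twist": -1.449, "hand": 0.45},
  {"dp": [4, 108, -339], "twist": -1.449, "hand": 0.45},
  {"dp": [4, 108, -339], "twist": -1.449, "hand": 0.45},
])

```text
time: 13.1
position: [0.6272, -0.0308, 0.1249]
tcp_rot: [[-0.001, 0.26, 0.966], [0.0, 0.966, -0.26], [-1.0, -0.0, -0.001]]
contact_force: [0.2, -0.0, -0.4]
finger_gap: 0.0384
```

```bash
python3 - <<'E'
from h import *
st(); to(M2W(103.5,0),.038,MAG[2]+np.pi/2)
E
```

```text
t 13.1 p [ 0.6272 -0.0308  0.1249] psi 1.3082 mag [101.4   0.4] q [-0.1232  0.6084  1.5273 -0.      1.0068 -1.4314] F [ 0.2393 -0.0035 -0.3717] gap 38.4
dp [86.9 -0.4  2.1] tw -0.005
```

play_rows([
  {"dp": [45, 0, 2], "twist": 0, "hand": 0.45},
  {"dp": [75, 0, 2], "twist": 0, "hand": 0.45},
  {"dp": [87, 0, 2], "twist": 0, "hand": 0.45},
  {"dp": [87, 0, 2], "twist": 0, "hand": 0.45},
  {"dp": [87, 0, 2], "twist": 0, "hand": 0.25},
  {"dp": [87, 0, 2], "twist": 0, "hand": 0},
  {"dp": [87, 0, 2], "twist": 0, "hand": 0},
  {"dp": [87, 0, 2], "twist": 0, "hand": 0},
], newtons=60)

```text
time: 14.1
position: [0.6302, -0.0316, 0.0398]
tcp_rot: [[0.002, 0.255, 0.967], [-0.001, 0.967, -0.255], [-1.0, -0.0, 0.002]]
contact_force: [-3.4, -4.3, 5.8]
finger_gap: 0.0205
```

```bash
python3 - <<'E'
from h import *
st()
E
```

```text
t 14.1 p [ 0.6302 -0.0316  0.0398] psi 1.3126 mag [104.4   0.4] q [-0.1236  0.7288  1.5559 -0.0009  0.8549 -1.4356] F [-3.4264 -4.3489  5.7513] gap 20.5
```

play_rows([
  {"dp": [-1, 0, -8], "twist": 0, "hand": 0},
  {"dp": [-1, 0, -24], "twist": 0, "hand": 0},
  {"dp": [-1, 0, -44], "twist": 0, "hand": 0},
  {"dp": [-1, 0, -64], "twist": 0, "hand": 0},
  {"dp": [-1, 0, -84], "twist": 0, "hand": 0},
  {"dp": [-1, 0, -104], "twist": 0, "hand": 0},
  {"dp": [-1, 0, -124], "twist": 0, "hand": 0},
  {"dp": [-1, 0, -144], "twist": 0, "hand": 0},
  {"dp": [-1, 0, -164], "twist": 0, "hand": 0},
  {"dp": [-1, 0, -182], "twist": 0, "hand": 0},
  {"dp": [-1, 0, -195], "twist": 0, "hand": 0},
  {"dp": [-1, 0, -195], "twist": 0, "hand": 0},
])

```text
time: 15.6
position: [0.4414, 0.0182, 0.04]
tcp_rot: [[0.002, 0.255, 0.967], [-0.001, 0.967, -0.255], [-1.0, -0.0, 0.002]]
contact_force: [1.4, -10.5, -5.7]
finger_gap: 0.0203
```

```bash
python3 - <<'E'
from h import *
st()
E
```

```text
t 15.6 p [0.4414 0.0182 0.04  ] psi 1.3132 mag [-90.9   0.4] q [-0.0636  0.4838  2.0618 -0.0016  0.5937 -1.3755] F [  1.366  -10.5311  -5.7468] gap 20.3
```

play_rows([
  {"dp": [0, -1, -5], "twist": 0, "hand": 0},
  {"dp": [0, -1, -10], "twist": 0, "hand": 0},
  {"dp": [0, -1, -14], "twist": 0, "hand": 0},
  {"dp": [0, -1, -17], "twist": 0, "hand": 0},
  {"dp": [0, -1, -18], "twist": 0, "hand": 0},
  {"dp": [0, -1, -18], "twist": 0, "hand": 0},
])

```text
time: 16.35
position: [0.4241, 0.0225, 0.0398]
tcp_rot: [[0.002, 0.255, 0.967], [0.0, 0.967, -0.255], [-1.0, 0.0, 0.002]]
contact_force: [4.4, 0.8, 6.6]
finger_gap: 0.0202
```

```bash
python3 - <<'E'
from h import *
st()
E
```

```text
t 16.35 p [0.4241 0.0225 0.0398] psi 1.313 mag [-108.6    0.1] q [-0.0568  0.4641  2.1035  0.0002  0.5723 -1.37  ] F [4.3688 0.7683 6.5757] gap 20.2
```

play_rows([
  {"dp": [0, 0, 2], "twist": 0, "hand": 0},
  {"dp": [0, 0, 4], "twist": 0, "hand": 0},
  {"dp": [0, 0, 7], "twist": 0, "hand": 0},
  {"dp": [0, 0, 7], "twist": 0, "hand": 0},
])

```text
time: 16.85
position: [0.4302, 0.0208, 0.0398]
tcp_rot: [[-0.0, 0.255, 0.967], [0.0, 0.967, -0.255], [-1.0, 0.0, -0.0]]
contact_force: [0.5, 2.5, 11.6]
finger_gap: 0.0202
```

play_rows([
  {"dp": [0, 0, 0], "twist": 0, "hand": 0.25},
  {"dp": [0, 0, 0], "twist": 0, "hand": 0.45},
  {"dp": [0, 0, 0], "twist": 0, "hand": 0.45},
  {"dp": [-50, 0, 0], "twist": 0, "hand": 0.45},
  {"dp": [-100, 0, 0], "twist": 0.18, "hand": 0.45},
  {"dp": [-150, 40, 0], "twist": 0.36, "hand": 0.45},
  {"dp": [-200, 80, 0], "twist": 0.54, "hand": 0.45},
  {"dp": [-250, 120, -5], "twist": 0.72, "hand": 0.45},
  {"dp": [-290, 160, -10], "twist": 0.9, "hand": 0.45},
  {"dp": [-290, 200, -10], "twist": 1.08, "hand": 0.45},
  {"dp": [-290, 235, -10], "twist": 1.26, "hand": 0.45},
  {"dp": [-290, 235, -10], "twist": 1.44, "hand": 0.45},
])

```text
time: 18.35
position: [0.4801, 0.2521, 0.3284]
tcp_rot: [[-0.002, 0.991, -0.13], [-0.0, -0.13, -0.991], [-1.0, -0.002, 0.001]]
contact_force: [0.4, -0.5, -0.4]
finger_gap: 0.0385
```

play_rows([
  {"dp": [0, 0, 0], "twist": 0.131, "hand": 0.45},
  {"dp": [0, 0, 0], "twist": 0.131, "hand": 0.45},
])

```text
time: 18.6
position: [0.4801, 0.2503, 0.3288]
tcp_rot: [[-0.001, 0.967, -0.254], [-0.001, -0.254, -0.967], [-1.0, -0.001, 0.001]]
contact_force: [0.1, 0.6, -0.2]
finger_gap: 0.0385
```

```bash
python3 - <<'E'
from h import *
st(); m=ctrl.camera_model('wrist'); json.dump({k:(v.tolist() if hasattr(v,'tolist') else v) for k,v in m.items()},open('w4.json','w'))
snap('wrist','w4',None,1.25)
E
```

```text
t 18.6 p [0.4801 0.2503 0.3288] psi -0.257 mag [-112.7  234.7] q [ 0.3947  0.2528  1.5416 -0.0001  1.3485  0.6517] F [ 0.1063  0.6444 -0.1714] gap 38.5
```

View pics/w4.png

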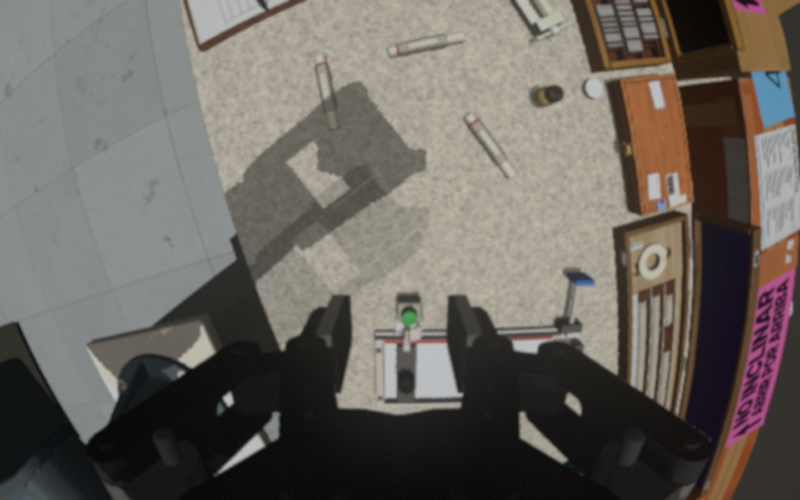

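The follower stays back, with the knob at (405,380) beside the green button at (408,318). The gauges lie at (328,92), (427,45) and (490,146).

```bash
cat >> h.py <<'E'
def ends(name,pts,z=.0075):
    m=json.load(open(name+'.json'))
    for n,(r,t) in pts.items():
        a,b=[w('wrist',u/1.25,v/1.25,z,m) for u,v in(r,t)]; d=a-b
        print(n,(a+b)[:2]/2,'len',np.linalg.norm(d[:2]),'red',np.arctan2(d[1],d[0]),'phi',np.arctan2(d[1],d[0])-np.pi/2)
E
python3 - <<'E'
from h import *
ends('w4',dict(C=((321,56),(335,129)),A=((389,52),(466,38)),B=((466,114),(513,178))))
for u,v in((408,318),): print('green',W2M(w('wrist',u/1.25,v/1.25,.046,json.load(open('w4.json')))))
E
```

```text
C [0.4315 0.4009] len 0.09278899948020024 red 1.4990560598836897 phi -0.07174026691120683
A [0.5611 0.4265] len 0.09413994662651161 red 3.1034811660907207 phi 1.532684839295824
B [0.603  0.2884] len 0.096923518765345 red 1.9867220113145874 phi 0.4159256845196908
green [-102.2338   98.5191]
```

B has been knocked since the first picture: (0.566,0.306) before, (0.603,0.288) now. A and C have not moved. I'll pick C first.

```bash
python3 - <<'E'
from h import *
st()
a=to((.4304,.4004),.06,-.066); to((.4304,.4004),.006,-.066)
b=to(M2W(70,0),.08,MAG[2],(np.array([.4304,.4004,.006]),-.066)); to(M2W(70,0),.017,MAG[2],b)
m=None
# ring calibration from w2 pose
im=cv2.imread('raw_w2.png')[:,:,::-1].astype(int); k=(im[:,:,0]>im[:,:,1]+50)&(im[:,:,0]>im[:,:,2]+50); v,u=np.nonzero(k[:330,200:450]); print(len(u),u.mean()+200,v.mean())
E
```

```text
t 18.65 p [0.4802 0.2503 0.329 ] psi -0.2551 mag [-112.6  234.7] q [ 0.3945  0.2527  1.5415 -0.      1.3484  0.6497] F [0.4412 0.5684 1.0444] gap 38.0
dp [ 269.   -86.  -132.7] tw -0.189
dp [ 323.   -86.  -132.7] tw -0.189
dp [-74.  194.  411.7] tw 0.192
dp [63.  0. -0.] tw 0.0
0 nan nan<stdin>:7: RuntimeWarning: Mean of empty slice.
  ret = ret.dtype.type(ret / rcount)
```

play_rows([
  {"dp": [50, -40, -60], "twist": -0.1, "hand": 0.5},
  {"dp": [110, -86, -120], "twist": -0.19, "hand": 0.5},
  {"dp": [170, -86, -133], "twist": -0.19, "hand": 0.5},
  {"dp": [230, -86, -133], "twist": -0.19, "hand": 0.5},
  {"dp": [270, -86, -133], "twist": -0.19, "hand": 0.5},
  {"dp": [270, -86, -133], "twist": -0.19, "hand": 0.5},
  {"dp": [300, -86, -133], "twist": -0.19, "hand": 0.5},
  {"dp": [318, -86, -133], "twist": -0.19, "hand": 0.5},
  {"dp": [323, -86, -133], "twist": -0.19, "hand": 0.5},
  {"dp": [323, -86, -133], "twist": -0.19, "hand": 0.3},
  {"dp": [323, -86, -133], "twist": -0.19, "hand": 0.1},
  {"dp": [323, -86, -133], "twist": -0.19, "hand": 0},
], newtons=60)

```text
time: 20.15
position: [0.4318, 0.4014, 0.0076]
tcp_rot: [[0.002, 0.998, -0.068], [0.001, -0.068, -0.998], [-1.0, 0.002, -0.001]]
contact_force: [-0.1, -1.7, 6.7]
finger_gap: 0.0127
```

play_rows([
  {"dp": [0, 0, 0], "twist": 0, "hand": 0},
  {"dp": [0, 0, 0], "twist": 0, "hand": 0},
  {"dp": [-30, 0, 0], "twist": 0, "hand": 0},
  {"dp": [-80, 0, 0], "twist": 0, "hand": 0},
  {"dp": [-80, 0, 0], "twist": 0, "hand": 0},
  {"dp": [-80, 0, 0], "twist": 0, "hand": 0},
])

```text
time: 20.9
position: [0.4309, 0.4008, 0.0861]
tcp_rot: [[-0.0, 0.998, -0.068], [-0.0, -0.068, -0.998], [-1.0, -0.0, 0.0]]
contact_force: [-0.7, -0.3, -1.7]
finger_gap: 0.0124
```

```bash
cat >> h.py <<'E'
def savew(name):
    m=ctrl.camera_model('wrist'); json.dump({k:(v.tolist() if hasattr(v,'tolist') else v) for k,v in m.items()},open(name+'.json','w'))
    snap('wrist',name); return m
def ring(name,m,p,psi,zoff):
    im=cv2.imread(f'raw_{name}.png')[:,:,::-1].astype(int); s=im[:,:,0]-np.maximum(im[:,:,1],im[:,:,2])
    k=(s>35).astype(np.uint8); k[330:]=0
    n,l,stt,c=cv2.connectedComponentsWithStats(k)
    for i in range(1,n):
        if stt[i,4]>=8 and 240<c[i][0]<400:
            X=w('wrist',c[i][0],c[i][1],p[2]+zoff,m)-p; cc,ss=np.cos(psi),np.sin(psi)
            print('ring',c[i],stt[i,4],'toolY',round((cc*X[0]+ss*X[1])*1e3,1),'along -z',round(-(ss*X[0]-cc*X[1])*1e3,1))
E
python3 - <<'E'
from h import *
st(); p,ps,s=pose(); m=savew('w5'); ring('w5',m,p,ps,.004)
st(); to(M2W(70,0),.09,MAG[2])
E
```

```text
t 20.9 p [0.4309 0.4008 0.0861] psi -0.0679 mag [-198.6  367.6] q [ 0.6701  0.5995  1.6613 -0.      0.8811  0.738 ] F [-0.686  -0.268  -1.7329] gap 12.4
ring [319.7426 184.2673] 101 toolY -0.1 along -z 35.7
t 20.95 p [0.4306 0.4006 0.0854] psi -0.068 mag [-198.8  367.4] q [0.6701 0.6004 1.6616 0.     0.8811 0.738 ] F [-0.5983 -0.1335 -1.5476] gap 12.8
dp [ -4.6 194.5 411.5] tw 0.19
```

play_rows([
  {"dp": [-5, 24, 50], "twist": 0.03, "hand": 0},
  {"dp": [-5, 48, 104], "twist": 0.06, "hand": 0},
  {"dp": [-5, 73, 158], "twist": 0.09, "hand": 0},
  {"dp": [-5, 98, 212], "twist": 0.12, "hand": 0},
  {"dp": [-5, 124, 266], "twist": 0.15, "hand": 0},
  {"dp": [-5, 150, 320], "twist": 0.19, "hand": 0},
  {"dp": [-5, 176, 374], "twist": 0.19, "hand": 0},
  {"dp": [-5, 195, 412], "twist": 0.19, "hand": 0},
  {"dp": [-5, 195, 412], "twist": 0.19, "hand": 0},
  {"dp": [-5, 195, 412], "twist": 0.19, "hand": 0},
  {"dp": [15, 195, 412], "twist": 0.19, "hand": 0},
  {"dp": [35, 195, 412], "twist": 0.19, "hand": 0},
])

```text
time: 22.45
position: [0.597, -0.0224, 0.0495]
tcp_rot: [[-0.001, 0.967, -0.254], [0.0, -0.254, -0.967], [-1.0, -0.001, 0.0]]
contact_force: [0.1, 0.4, -0.7]
finger_gap: 0.0127
```

```bash
python3 - <<'E'
from h import *
st(); p,ps,s=pose(); m=savew('w6'); ring('w6',m,p,ps,.004)
to(M2W(70,0),.0165,MAG[2])
E
```

```text
t 22.45 p [ 0.597  -0.0224  0.0495] psi -0.2568 mag [70.   0.9] q [-0.1154  0.6681  1.6483  0.0001  0.8263  0.1414] F [ 0.0807  0.3869 -0.7296] gap 12.7
ring [318.2346 184.1358] 81 toolY -0.8 along -z 35.7
dp [30.3  1.4  0.5] tw 0.001
```

play_rows([
  {"dp": [12, 0, 0.5], "twist": 0, "hand": 0},
  {"dp": [24, 0, 0.5], "twist": 0, "hand": 0},
  {"dp": [30, 0, 0.5], "twist": 0, "hand": 0},
  {"dp": [32, 0, 0.5], "twist": 0, "hand": 0},
  {"dp": [32, 0, 0.5], "twist": 0, "hand": 0},
])

```text
time: 23.12
position: [0.5977, -0.0239, 0.0195]
tcp_rot: [[0.0, 0.967, -0.255], [-0.0, -0.255, -0.967], [-1.0, 0.0, -0.0]]
contact_force: [0.7, -0.6, -1.5]
finger_gap: 0.0127
```

```bash
python3 - <<'E'
from h import *
st()
E
```

```text
t 23.125 p [ 0.5977 -0.0239  0.0195] psi -0.258 mag [71.1 -0.4] q [-0.1177  0.7161  1.6529 -0.      0.7722  0.1403] F [ 0.7374 -0.6404 -1.5425] gap 12.7
```

play_rows([
  {"dp": [2, 0, 0], "twist": 0, "hand": 0},
  {"dp": [2, 0, 0], "twist": 0, "hand": 0},
  {"dp": [2, 0, 0], "twist": 0, "hand": 0.2},
  {"dp": [2, 0, 0], "twist": 0, "hand": 0.3},
  {"dp": [2, 0, 0], "twist": 0, "hand": 0.3},
  {"dp": [-10, 0, 0], "twist": 0, "hand": 0.3},
  {"dp": [-60, 0, 0], "twist": 0, "hand": 0.4},
  {"dp": [-120, 0, 0], "twist": 0, "hand": 0.4},
  {"dp": [-120, 0, 0], "twist": 0, "hand": 0.4},
  {"dp": [-120, 0, 0], "twist": 0, "hand": 0.4},
])

```text
time: 24.38
position: [0.5973, -0.0238, 0.1395]
tcp_rot: [[0.0, 0.967, -0.255], [0.0, -0.255, -0.967], [-1.0, 0.0, -0.0]]
contact_force: [-0.4, -0.1, -1.4]
finger_gap: 0.0346
```

```bash
python3 - <<'E'
from h import *
st(); m=savew('w7'); show('w7',(200,80,440,260),3)
to((.561,.2503+.04),.33,MAG[2])
E
```

```text
t 24.375 p [ 0.5973 -0.0238  0.1395] psi -0.258 mag [70.7 -0.4] q [-0.1176  0.5403  1.6054  0.      0.9958  0.1403] F [-0.3694 -0.0545 -1.3582] gap 34.6
dp [-191.4 -114.9 -294.5] tw 0.0
```

View pics/w7.png

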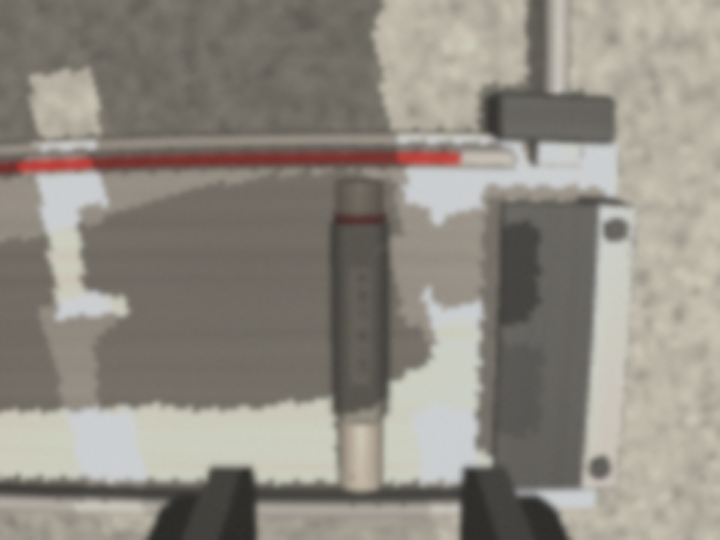

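Gauge C lies flat across the lane at x≈71, red end at the striped wall. Next I'll look at A and B from closer.

play_rows([
  {"dp": [-30, -20, -50], "twist": 0, "hand": 0.5},
  {"dp": [-60, -40, -100], "twist": 0, "hand": 0.5},
  {"dp": [-90, -60, -150], "twist": 0, "hand": 0.5},
  {"dp": [-120, -80, -200], "twist": 0, "hand": 0.5},
  {"dp": [-140, -100, -250], "twist": 0, "hand": 0.5},
  {"dp": [-140, -110, -280], "twist": 0, "hand": 0.5},
  {"dp": [-140, -110, -280], "twist": 0, "hand": 0.5},
  {"dp": [-140, -110, -280], "twist": 0, "hand": 0.5},
])

```text
time: 25.42
position: [0.5625, 0.2742, 0.2781]
tcp_rot: [[-0.002, 0.967, -0.255], [-0.001, -0.255, -0.967], [-1.0, -0.002, 0.002]]
contact_force: [-0.3, 0.6, -1.1]
finger_gap: 0.0426
```

```bash
python3 - <<'E'
from h import *
st(); m=savew('w8'); show('w8',(160,0,480,240),2.5)
E
```

```text
t 25.425 p [0.5625 0.2742 0.2781] psi -0.2582 mag [-39.1 278.8] q [ 0.3793  0.452   1.3842 -0.0003  1.3076  0.6376] F [-0.2517  0.6059 -1.1182] gap 42.6
```

View pics/w8.png

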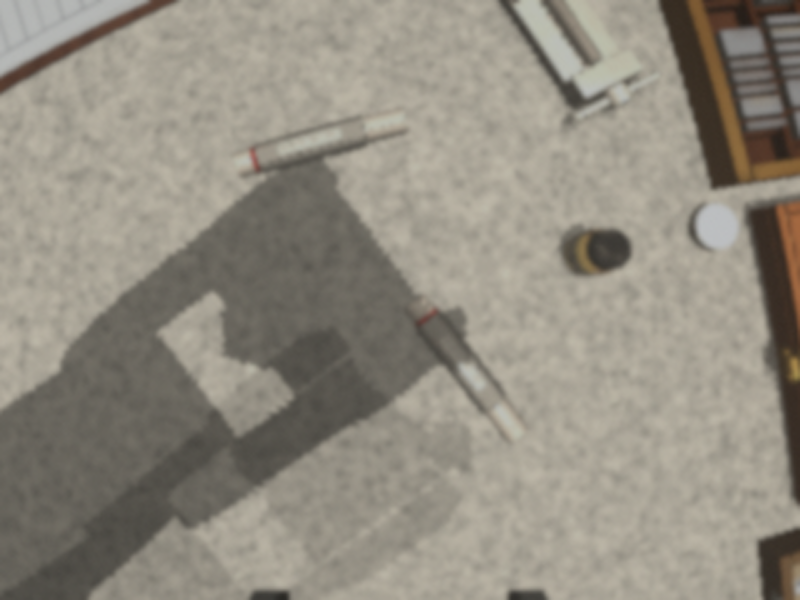

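```bash
python3 - <<'E'
from h import *
f=lambda u,v:((160+u/2.5)*1.25,(v/2.5)*1.25)
ends('w8',dict(A=(f(237,163),f(408,120)),B=(f(417,300),f(515,437))))
m=json.load(open('w8.json'));print('vial',w('wrist',160+610/2.5,248/2.5,.054,m))
E
```

```text
A [0.5609 0.428 ] len 0.09314516811494374 red 3.112534116276816 phi 1.5417377894819193
B [0.6038 0.2889] len 0.09120040050204493 red 1.9435388030562284 phi 0.37274247626133183
vial [0.6824 0.3352 0.054 ]
```

```bash
python3 - <<'E'
from h import *
a=to((.6035,.2887),.006,.375); a=to(M2W(31,0),.09,MAG[2],(np.array([.6035,.2887,.086]),.375))
E
```

```text
dp [272.4  35.7 -24.8] tw -0.634
dp [  -4.  -151.9  264.7] tw 0.633
```

play_rows([
  {"dp": [40, 18, -12], "twist": -0.18, "hand": 0.4},
  {"dp": [90, 36, -25], "twist": -0.36, "hand": 0.4},
  {"dp": [140, 36, -25], "twist": -0.54, "hand": 0.4},
  {"dp": [180, 36, -25], "twist": -0.634, "hand": 0.4},
  {"dp": [215, 36, -25], "twist": -0.634, "hand": 0.4},
  {"dp": [215, 36, -25], "twist": -0.634, "hand": 0.4},
  {"dp": [245, 36, -25], "twist": -0.634, "hand": 0.4},
  {"dp": [266, 36, -25], "twist": -0.634, "hand": 0.4},
  {"dp": [272, 36, -25], "twist": -0.634, "hand": 0.4},
  {"dp": [272, 36, -25], "twist": -0.634, "hand": 0.25},
  {"dp": [272, 36, -25], "twist": -0.634, "hand": 0.1},
  {"dp": [272, 36, -25], "twist": -0.634, "hand": 0},
])

```text
time: 26.98
position: [0.6043, 0.2902, 0.0082]
tcp_rot: [[0.001, 0.93, 0.367], [0.0, 0.367, -0.93], [-1.0, 0.001, -0.0]]
contact_force: [-1.2, -0.2, 1.7]
finger_gap: 0.0118
```

play_rows([
  {"dp": [0, 0, 0], "twist": 0, "hand": 0},
  {"dp": [0, 0, 0], "twist": 0, "hand": 0},
  {"dp": [-30, 0, 0], "twist": 0, "hand": 0},
  {"dp": [-80, 0, 0], "twist": 0, "hand": 0},
  {"dp": [-80, 0, 0], "twist": 0, "hand": 0},
  {"dp": [-80, 0, 0], "twist": 0, "hand": 0},
])

```text
time: 27.72
position: [0.6034, 0.2898, 0.0867]
tcp_rot: [[-0.001, 0.93, 0.367], [-0.0, 0.367, -0.93], [-1.0, -0.001, -0.0]]
contact_force: [-0.5, -0.7, -1.3]
finger_gap: 0.0125
```

```bash
python3 - <<'E'
from h import *
st(); p,ps,s=pose(); m=savew('w9'); ring('w9',m,p,ps,.004)
to(M2W(31,0),.09,MAG[2])
E
```

```text
t 27.725 p [0.6034 0.2898 0.0867] psi 0.3761 mag [ -3.5 304.4] q [0.3782 0.7239 1.4218 0.     0.9967 0.0022] F [-0.5303 -0.6926 -1.2598] gap 12.5
ring [317.2073 185.9878] 82 toolY -1.3 along -z 35.1
dp [  -3.9 -152.2  265.6] tw 0.634
```

play_rows([
  {"dp": [-4, -27, 47], "twist": 0.15, "hand": 0},
  {"dp": [-4, -54, 94], "twist": 0.3, "hand": 0},
  {"dp": [-4, -81, 141], "twist": 0.45, "hand": 0},
  {"dp": [-4, -108, 188], "twist": 0.55, "hand": 0},
  {"dp": [-4, -135, 235], "twist": 0.634, "hand": 0},
  {"dp": [-4, -152, 266], "twist": 0.634, "hand": 0},
  {"dp": [-4, -152, 266], "twist": 0.634, "hand": 0},
  {"dp": [-4, -152, 266], "twist": 0.634, "hand": 0},
  {"dp": [15, -152, 266], "twist": 0.634, "hand": 0},
  {"dp": [35, -152, 266], "twist": 0.634, "hand": 0},
  {"dp": [37, -152, 266], "twist": 0.634, "hand": 0},
])

```text
time: 29.15
position: [0.5593, -0.012, 0.0489]
tcp_rot: [[-0.003, 0.967, -0.254], [0.0, -0.254, -0.967], [-1.0, -0.003, 0.0]]
contact_force: [-0.0, 0.6, -1.0]
finger_gap: 0.0118
```

```bash
python3 - <<'E'
from h import *
st(); p,ps,s=pose(); m=savew('w10'); ring('w10',m,p,ps,.004)
to(M2W(31,0),.0165,MAG[2])
E
```

```text
t 29.15 p [ 0.5593 -0.012   0.0489] psi -0.2565 mag [30.9  1.3] q [-0.1047  0.6176  1.7525  0.0001  0.7745  0.1517] F [-0.0317  0.5995 -0.964 ] gap 11.8
ring [284.2538 145.2579] 1923 toolY -15.9 along -z 53.5
ring [389.2653 175.449 ] 98 toolY 31.9 along -z 39.9
ring [317.2299 186.069 ] 87 toolY -1.2 along -z 34.8
dp [33.1 -0.4  1.1] tw 0.001
```

play_rows([
  {"dp": [14, 0, 1], "twist": 0, "hand": 0},
  {"dp": [26, 0, 1], "twist": 0, "hand": 0},
  {"dp": [31, 0, 1], "twist": 0, "hand": 0},
  {"dp": [32, 0, 1], "twist": 0, "hand": 0},
  {"dp": [33, 0, 1], "twist": 0, "hand": 0},
  {"dp": [33, 0, 1], "twist": 0, "hand": 0},
  {"dp": [33, 0, 1], "twist": 0, "hand": 0},
])

```text
time: 30.08
position: [0.5601, -0.0143, 0.0181]
tcp_rot: [[0.001, 0.967, -0.255], [-0.0, -0.255, -0.967], [-1.0, 0.001, -0.0]]
contact_force: [-2.8, 0.7, 6.8]
finger_gap: 0.0121
```

play_rows([
  {"dp": [0, 0, 0], "twist": 0, "hand": 0.2},
  {"dp": [0, 0, 0], "twist": 0, "hand": 0.3},
  {"dp": [0, 0, 0], "twist": 0, "hand": 0.3},
  {"dp": [-12, 0, 0], "twist": 0, "hand": 0.3},
  {"dp": [-60, 0, 0], "twist": 0, "hand": 0.4},
  {"dp": [-120, 0, 0], "twist": 0, "hand": 0.4},
  {"dp": [-120, 0, 0], "twist": 0, "hand": 0.4},
])

```text
time: 30.95
position: [0.5623, -0.0144, 0.1425]
tcp_rot: [[0.009, 0.967, -0.255], [-0.001, -0.255, -0.967], [-1.0, 0.008, -0.001]]
contact_force: [0.6, 0.5, -0.5]
finger_gap: 0.034
```

```bash
python3 - <<'E'
from h import *
st(); m=savew('w11'); show('w11',None,1.25)
to((.561,.4275),.12,1.548)
E
```

```text
t 30.95 p [ 0.5623 -0.0144  0.1425] psi -0.2579 mag [34.4 -0.3] q [-0.1084  0.4754  1.7065 -0.      0.9511  0.1495] F [ 0.6389  0.5383 -0.4915] gap 34.0
dp [  20.  -112.6 -427.2] tw -1.806
```

View pics/w11.png

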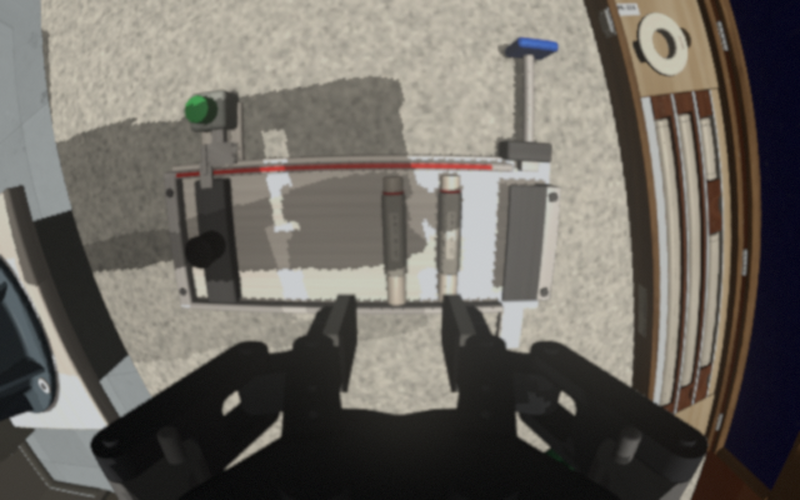

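Both gauges lie square in the lane, red ends at the striped wall, and the follower is still caught. Now I'll hover over A, which needs turning by about 1.8 rad.

play_rows([
  {"dp": [0, -11, -43], "twist": -0.18, "hand": 0.5},
  {"dp": [0, -22, -86], "twist": -0.36, "hand": 0.5},
  {"dp": [0, -34, -129], "twist": -0.54, "hand": 0.5},
  {"dp": [0, -45, -172], "twist": -0.72, "hand": 0.5},
  {"dp": [0, -56, -215], "twist": -0.9, "hand": 0.5},
  {"dp": [0, -67, -258], "twist": -1.08, "hand": 0.5},
  {"dp": [0, -78, -301], "twist": -1.26, "hand": 0.5},
  {"dp": [0, -90, -344], "twist": -1.44, "hand": 0.5},
  {"dp": [0, -101, -387], "twist": -1.62, "hand": 0.5},
  {"dp": [0, -112, -427], "twist": -1.8, "hand": 0.5},
  {"dp": [20, -112, -427], "twist": -1.804, "hand": 0.5},
  {"dp": [20, -112, -427], "twist": -1.804, "hand": 0.5},
])

```text
time: 32.5
position: [0.5592, 0.4259, 0.1142]
tcp_rot: [[-0.004, 0.026, 1.0], [-0.003, 1.0, -0.026], [-1.0, -0.003, -0.004]]
contact_force: [0.2, -1.2, 0.4]
finger_gap: 0.0427
```

```bash
python3 - <<'E'
from h import *
st(); p,ps,s=pose(); m=savew('w12'); ring('w12',m,p,ps,.0095-p[2])
to((.561,.4275),.006,1.545)
E
```

```text
t 32.5 p [0.5592 0.4259 0.1142] psi 1.5446 mag [-81.  424.6] q [ 0.5847  0.7495  1.2959 -0.0002  1.1017 -0.9597] F [ 0.202  -1.1699  0.4408] gap 42.7
dp [109.7   1.7   1. ] tw -0.001
```

```bash
python3 - <<'E'
from h import *
im=cv2.imread('raw_w12.png')[:,:,::-1].astype(int); s=im[:,:,0]-np.maximum(im[:,:,1],im[:,:,2]); s[330:]=0
k=(s>25).astype(np.uint8); n,l,stt,c=cv2.connectedComponentsWithStats(k)
m=json.load(open('w12.json'))
for i in range(1,n):
    if stt[i,4]>=5: print(c[i],stt[i,4],w('wrist',*c[i],.010,m))
print('expect ring near',np.array([.561,.4275])+.0355*np.array([np.cos(3.116),np.sin(3.116)]))
E
```

```text
[594.125   5.625] 16 [0.3442 0.7367 0.01  ]
[599.9697  36.0909] 66 [0.3806 0.7401 0.01  ]
[605.72  78.52] 25 [0.429  0.7455 0.01  ]
[ 9.8571 97.4107] 56 [0.4228 0.0576 0.01  ]
[448.6   94.25] 20 [0.4715 0.5352 0.01  ]
[608.0952 135.8889] 63 [0.4935 0.7519 0.01  ]
[ 10.3343 199.2326] 344 [0.5487 0.0292 0.01  ]
[451.6 139.4] 15 [0.5096 0.5383 0.01  ]
[320.8333 157.625 ] 24 [0.5244 0.4278 0.01  ]
[594.8691 190.8927] 382 [0.557  0.7365 0.01  ]
[453.2353 194.5588] 34 [0.5576 0.5428 0.01  ]
[455.5    205.5833] 12 [0.5677 0.546  0.01  ]
[482.4433 219.268 ] 97 [0.5819 0.5763 0.01  ]
[471.1111 219.1111] 9 [0.5811 0.5638 0.01  ]
[  7.3333 241.8333] 6 [ 0.6092 -0.0112  0.01  ]
expect ring near [0.5255 0.4284]
```

A's ring is found at (0.524,0.428), within 1 mm of where it should be. I'll grip it.

play_rows([
  {"dp": [45, 1, 0], "twist": 0, "hand": 0.5},
  {"dp": [85, 1, 0], "twist": 0, "hand": 0.5},
  {"dp": [104, 1, 0], "twist": 0, "hand": 0.5},
  {"dp": [109, 1, 0], "twist": 0, "hand": 0.5},
  {"dp": [109, 1, 0], "twist": 0, "hand": 0.3},
  {"dp": [109, 1, 0], "twist": 0, "hand": 0.1},
  {"dp": [109, 1, 0], "twist": 0, "hand": 0},
  {"dp": [109, 1, 0], "twist": 0, "hand": 0},
  {"dp": [109, 1, 0], "twist": 0, "hand": 0},
  {"dp": [75, 1, 0], "twist": 0, "hand": 0},
  {"dp": [29, 1, 0], "twist": 0, "hand": 0},
  {"dp": [29, 1, 0], "twist": 0, "hand": 0},
])

```text
time: 34.05
position: [0.5623, 0.4294, 0.0928]
tcp_rot: [[0.006, 0.025, 1.0], [0.004, 1.0, -0.025], [-1.0, 0.004, 0.006]]
contact_force: [-1.1, -0.0, -1.6]
finger_gap: 0.0101
```

```bash
python3 - <<'E'
from h import *
st(); p,ps,s=pose(); m=savew('w13'); ring('w13',m,p,ps,.004)
to(M2W(-9,0),.09,MAG[2])
E
```

```text
t 34.05 p [0.5623 0.4294 0.0928] psi 1.546 mag [-78.9 428.9] q [ 0.5865  0.7766  1.3026  0.      1.0554 -0.9596] F [-1.0743 -0.0332 -1.6016] gap 10.1
ring [318.8043 182.3261] 46 toolY -0.2 along -z 37.3
dp [   0.1 -432.6  -30.1] tw 1.804
```

```bash
python3 - <<'E'
from h import *
st(); savew('w14'); show('w14',(180,80,460,300),2.8)
E
```

```text
t 34.1 p [0.5612 0.4287 0.0901] psi 1.546 mag [-79.7 427.9] q [ 0.5864  0.7791  1.3048  0.      1.0545 -0.9596] F [-1.0702 -0.6469 -1.6964] gap 10.1
```

View pics/w14.png

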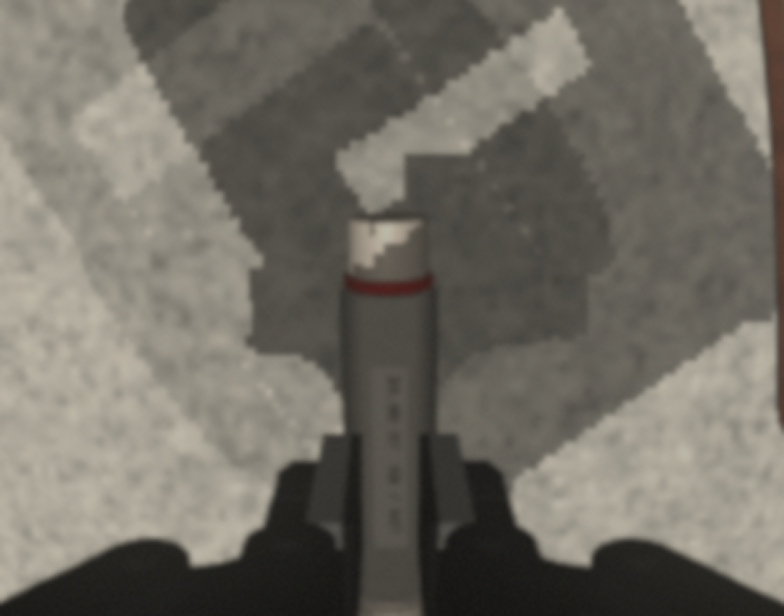

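The gauge is held straight, but the gap of 10 mm (12 to 14 before) suggests the tips are high on the hexagon. I'll set it down and regrip lower.

play_rows([
  {"dp": [40, 0, 0], "twist": 0, "hand": 0},
  {"dp": [70, 0, 0], "twist": 0, "hand": 0},
  {"dp": [79, 0, 0], "twist": 0, "hand": 0},
  {"dp": [80, 0, 0], "twist": 0, "hand": 0},
  {"dp": [80, 0, 0], "twist": 0, "hand": 0},
  {"dp": [80, 0, 0], "twist": 0, "hand": 0},
  {"dp": [80, 0, 0], "twist": 0, "hand": 0},
])

```text
time: 35.02
position: [0.5589, 0.4274, 0.0097]
tcp_rot: [[-0.004, 0.025, 1.0], [-0.003, 1.0, -0.025], [-1.0, -0.003, -0.004]]
contact_force: [-15.9, -10.0, 27.9]
finger_gap: 0.0099
```

```bash
python3 - <<'E'
from h import *
st()
E
```

```text
t 35.025 p [0.5589 0.4274 0.0097] psi 1.5462 mag [-81.6 426. ] q [ 0.5867  0.8822  1.3276  0.0001  0.9371 -0.9596] F [-15.858   -9.9907  27.9184] gap 9.9
```

play_rows([
  {"dp": [-1, 0, 0], "twist": 0, "hand": 0.2},
  {"dp": [-1, 0, 0], "twist": 0, "hand": 0.35},
  {"dp": [-1, 0, 0], "twist": 0, "hand": 0.35},
  {"dp": [-1, 0, 0], "twist": 0, "hand": 0.35},
])

```text
time: 35.52
position: [0.5605, 0.4281, 0.0089]
tcp_rot: [[-0.0, 0.025, 1.0], [-0.0, 1.0, -0.025], [-1.0, -0.0, -0.0]]
contact_force: [0.7, -0.3, 0.5]
finger_gap: 0.0301
```

```bash
python3 - <<'E'
from h import *
st()
E
```

```text
t 35.525 p [0.5605 0.4281 0.0089] psi 1.546 mag [-80.3 427.2] q [ 0.5863  0.884   1.3261  0.      0.9319 -0.9597] F [ 0.6841 -0.2564  0.472 ] gap 30.1
```

Lower 4 mm to z≈0.005 and close.

play_rows([
  {"dp": [2, 0, 0], "twist": 0, "hand": 0.35},
  {"dp": [4, 0, 0], "twist": 0, "hand": 0.35},
  {"dp": [4, 0, 0], "twist": 0, "hand": 0.35},
  {"dp": [4, 0, 0], "twist": 0, "hand": 0.2},
  {"dp": [4, 0, 0], "twist": 0, "hand": 0},
  {"dp": [4, 0, 0], "twist": 0, "hand": 0},
  {"dp": [4, 0, 0], "twist": 0, "hand": 0},
  {"dp": [4, 0, 0], "twist": 0, "hand": 0},
])

```text
time: 36.52
position: [0.5607, 0.4283, 0.0056]
tcp_rot: [[0.0, 0.025, 1.0], [0.0, 1.0, -0.025], [-1.0, 0.0, 0.0]]
contact_force: [-1.0, -1.8, 4.3]
finger_gap: 0.0132
```

play_rows([
  {"dp": [-30, 0, 0], "twist": 0, "hand": 0},
  {"dp": [-80, 0, 0], "twist": 0, "hand": 0},
  {"dp": [-80, 0, 0], "twist": 0, "hand": 0},
  {"dp": [-80, 0, 0], "twist": 0, "hand": 0},
])

```text
time: 37.02
position: [0.5601, 0.428, 0.0844]
tcp_rot: [[-0.001, 0.025, 1.0], [-0.001, 1.0, -0.025], [-1.0, -0.001, -0.001]]
contact_force: [-0.4, -0.1, -0.8]
finger_gap: 0.0134
```

```bash
python3 - <<'E'
from h import *
st(); p,ps,s=pose(); m=savew('w15'); ring('w15',m,p,ps,.004)
to(M2W(-9,0),.09,MAG[2])
E
```

```text
t 37.025 p [0.5601 0.428  0.0844] psi 1.546 mag [-80.6 426.9] q [ 0.5864  0.7857  1.3079  0.      1.0491 -0.9596] F [-0.3639 -0.0881 -0.8295] gap 13.4
ring [315.5443 180.6582] 79 toolY -1.7 along -z 38.0
dp [  -6.3 -431.7  -28.7] tw 1.804
```

play_rows([
  {"dp": [-6, -43, -3], "twist": 0.18, "hand": 0},
  {"dp": [-6, -86, -6], "twist": 0.36, "hand": 0},
  {"dp": [-6, -130, -9], "twist": 0.54, "hand": 0},
  {"dp": [-6, -173, -12], "twist": 0.72, "hand": 0},
  {"dp": [-6, -217, -15], "twist": 0.9, "hand": 0},
  {"dp": [-6, -260, -18], "twist": 1.08, "hand": 0},
  {"dp": [-6, -304, -21], "twist": 1.26, "hand": 0},
  {"dp": [-6, -347, -24], "twist": 1.44, "hand": 0},
  {"dp": [-6, -390, -27], "twist": 1.62, "hand": 0},
  {"dp": [-6, -434, -29], "twist": 1.8, "hand": 0},
  {"dp": [-6, -434, -29], "twist": 1.804, "hand": 0},
  {"dp": [-6, -434, -29], "twist": 1.804, "hand": 0},
])

```text
time: 38.58
position: [0.5204, -0.0046, 0.0905]
tcp_rot: [[-0.001, 0.967, -0.254], [0.0, -0.254, -0.967], [-1.0, -0.002, 0.0]]
contact_force: [1.0, 0.7, -1.0]
finger_gap: 0.0129
```

```bash
python3 - <<'E'
from h import *
st(); p,ps,s=pose(); m=savew('w16'); ring('w16',m,p,ps,.004)
to(M2W(-9,-2.5),.0158,MAG[2])
E
```

```text
t 38.575 p [ 0.5204 -0.0046  0.0905] psi -0.2569 mag [-8.6 -1.5] q [-0.0984  0.4937  1.8416  0.0002  0.8078  0.1584] F [ 1.0084  0.7097 -1.0051] gap 12.9
ring [337.0839 135.498 ] 1478 toolY 7.6 along -z 57.8
ring [376.1724 162.0517] 58 toolY 25.5 along -z 46.1
ring [318.2192 180.9863] 73 toolY -0.8 along -z 37.2
dp [74.9 -0.4  1.4] tw 0.002
```

play_rows([
  {"dp": [30, 0, 0], "twist": 0, "hand": 0},
  {"dp": [55, 0, 0], "twist": 0, "hand": 0},
  {"dp": [66, 0, 0], "twist": 0, "hand": 0},
  {"dp": [71, 0, 0], "twist": 0, "hand": 0},
  {"dp": [74, 0, 0], "twist": 0, "hand": 0},
  {"dp": [74, 0, 0], "twist": 0, "hand": 0},
  {"dp": [74, 0, 0], "twist": 0, "hand": 0},
])

```text
time: 39.5
position: [0.5211, -0.005, 0.0178]
tcp_rot: [[0.001, 0.967, -0.255], [-0.0, -0.255, -0.967], [-1.0, 0.001, -0.0]]
contact_force: [-0.3, 0.8, -1.1]
finger_gap: 0.0134
```

```bash
python3 - <<'E'
from h import *
st(); p,ps,s=pose(); m=savew('w17'); ring('w17',m,p,ps,.004)
E
```

```text
t 39.5 p [ 0.5211 -0.005   0.0178] psi -0.258 mag [-7.8 -1.7] q [-0.0989  0.6228  1.8633 -0.      0.6547  0.1591] F [-0.314   0.7704 -1.1453] gap 13.4
ring [336.0858 145.2544] 2924 toolY 7.1 along -z 53.5
ring [318.1959 180.9485] 97 toolY -0.8 along -z 37.2
```

play_rows([
  {"dp": [1, 0, 0], "twist": 0, "hand": 0},
  {"dp": [2, 0, 0], "twist": 0, "hand": 0},
  {"dp": [2, 0, 0], "twist": 0, "hand": 0},
  {"dp": [2, 0, 0], "twist": 0, "hand": 0.2},
  {"dp": [2, 0, 0], "twist": 0, "hand": 0.3},
  {"dp": [2, 0, 0], "twist": 0, "hand": 0.3},
  {"dp": [-12, 0, 0], "twist": 0, "hand": 0.3},
  {"dp": [-60, 0, 0], "twist": 0, "hand": 0.3},
  {"dp": [-120, 0, 0], "twist": 0, "hand": 0},
  {"dp": [-120, 0, 0], "twist": 0, "hand": 0},
  {"dp": [-120, 0, 0], "twist": 0, "hand": 0},
])

```text
time: 40.92
position: [0.5206, -0.0049, 0.1376]
tcp_rot: [[0.0, 0.967, -0.255], [-0.0, -0.255, -0.967], [-1.0, 0.0, -0.0]]
contact_force: [-0.7, -0.0, -0.5]
finger_gap: 0.0001
```

```bash
python3 - <<'E'
from h import *
st(); p,ps,s=pose(); m=savew('w18')
im=cv2.imread('raw_w18.png')[:,:,::-1].astype(int); s=im[:,:,0]-np.maximum(im[:,:,1],im[:,:,2]); k=(s>35).astype(np.uint8); k[330:]=0
n,l,stt,c=cv2.connectedComponentsWithStats(k)
for i in range(1,n):
    if stt[i,4]>=8: X=W2M(w('wrist',*c[i],.02,m)); print(stt[i,4],np.round(X,1)) if abs(X[1])<70 else 0
hs=(im[:,:,1]-np.maximum(im[:,:,0],im[:,:,2])>25).astype(np.uint8); n,l,stt,c=cv2.connectedComponentsWithStats(hs)
for i in range(1,n):
    if stt[i,4]>=30: print('green',stt[i,4],W2M(w('wrist',*c[i],.046,m)))
to(M2W(-101,98),.075,MAG[2])
E
```

```text
t 40.925 p [ 0.5206 -0.0049  0.1376] psi -0.258 mag [-8.4 -1.7] q [-0.0989  0.419   1.8142 -0.      0.9081  0.1591] F [-0.6561 -0.0187 -0.5418] gap 0.1
1030 [ 4.  51.9]
76 [-123.    52.8]
23 [30.7 33.8]
35 [70.6 35.2]
green 382 [-99.9131  97.8343]
dp [ 61.8 -92.3 -99.8] tw 0.0
```

```bash
python3 - <<'E'
from h import *
m=json.load(open('w18.json'))
im=cv2.imread('raw_w18.png')[:,:,::-1].astype(int); s=im[:,:,0]-np.maximum(im[:,:,1],im[:,:,2])
n,l,stt,c=cv2.connectedComponentsWithStats((s>15).astype(np.uint8))
for i in range(1,n):
    if stt[i,4]>=5:
        X=W2M(w('wrist',*c[i],.02,m)); print(c[i],stt[i],np.round(X,1)) if abs(X[1])<70 and c[i][1]<330 else 0
E
```

```text
[586.6111 188.5491] [  524     0   116   400 14204] [302.2   6.5]
[330.7063 131.7302] [ 212  128  232   10 1379] [ 0.9 51.9]
[189.5547 134.75  ] [178 132  24   7 128] [-123.2   52.8]
[598.0033 166.3245] [594 147   9  41 302] [319.1  33.7]
[319.3556 150.9333] [312 150  16   3  45] [-8.6 35.7]
[410.4627 152.9403] [402 151  17   5  67] [70.2 35.2]
[365.5    153.6071] [358 152  16   4  56] [30.5 33.7]
```

All three rings are at y≈35 and x = -9, 30.5 and 70. Next I'll press the green catch at (-100, 98).

play_rows([
  {"dp": [0, -31, -33], "twist": 0, "hand": 0},
  {"dp": [0, -62, -66], "twist": 0, "hand": 0},
  {"dp": [0, -92, -99], "twist": 0, "hand": 0},
  {"dp": [40, -92, -99], "twist": 0, "hand": 0},
  {"dp": [75, -92, -99], "twist": 0, "hand": 0},
  {"dp": [84, -92, -99], "twist": 0, "hand": 0},
  {"dp": [84, -92, -99], "twist": 0, "hand": 0},
])

```text
time: 41.85
position: [0.4568, 0.1141, 0.053]
tcp_rot: [[-0.002, 0.967, -0.255], [-0.0, -0.255, -0.967], [-1.0, -0.002, 0.001]]
contact_force: [-0.8, 1.0, 0.7]
finger_gap: -0.0001
```

```bash
python3 - <<'E'
from h import *
st()
E
```

```text
t 41.85 p [0.4568 0.1141 0.053 ] psi -0.2581 mag [-100.4   97.1] q [ 0.1459  0.4943  1.983  -0.      0.6659  0.4041] F [-0.7979  1.0254  0.6916] gap -0.1
```

play_rows([
  {"dp": [5, 0, 0], "twist": 0, "hand": 0},
  {"dp": [9, 0, 0], "twist": 0, "hand": 0},
  {"dp": [12, 0, 0], "twist": 0, "hand": 0},
  {"dp": [14, 0, 0], "twist": 0, "hand": 0},
  {"dp": [15, 0, 0], "twist": 0, "hand": 0},
  {"dp": [15, 0, 0], "twist": 0, "hand": 0},
  {"dp": [15, 0, 0], "twist": 0, "hand": 0},
])

```text
time: 42.72
position: [0.4575, 0.1143, 0.0385]
tcp_rot: [[0.001, 0.967, -0.255], [0.0, -0.255, -0.967], [-1.0, 0.001, -0.0]]
contact_force: [1.7, 0.6, 4.8]
finger_gap: -0.0001
```

```bash
python3 - <<'E'
from h import *
st()
E
```

```text
t 42.725 p [0.4575 0.1143 0.0385] psi -0.258 mag [-99.8  97.5] q [0.1461 0.5231 1.9871 0.     0.6306 0.4041] F [1.7348 0.5816 4.8251] gap -0.1
```

play_rows([
  {"dp": [1, 0, 0], "twist": 0, "hand": 0},
  {"dp": [2, 0, 0], "twist": 0, "hand": 0},
  {"dp": [2, 0, 0], "twist": 0, "hand": 0},
  {"dp": [2, 0, 0], "twist": 0, "hand": 0},
  {"dp": [2, 0, 0], "twist": 0, "hand": 0},
  {"dp": [2, 0, 0], "twist": 0, "hand": 0},
  {"dp": [2, 0, 0], "twist": 0, "hand": 0},
  {"dp": [2, 0, 0], "twist": 0, "hand": 0},
])

```text
time: 43.72
position: [0.4575, 0.1144, 0.0368]
tcp_rot: [[0.001, 0.967, -0.255], [0.0, -0.255, -0.967], [-1.0, 0.001, -0.0]]
contact_force: [-0.3, 1.1, 9.7]
finger_gap: 0.0001
```

play_rows([
  {"dp": [-20, 0, 0], "twist": 0, "hand": 0},
  {"dp": [-70, 0, 0], "twist": 0, "hand": 0},
  {"dp": [-130, 0, 0], "twist": 0, "hand": 0},
  {"dp": [-190, 40, 0], "twist": 0, "hand": 0},
  {"dp": [-230, 80, 40], "twist": 0, "hand": 0},
  {"dp": [-230, 110, 60], "twist": 0, "hand": 0},
  {"dp": [-230, 110, 60], "twist": 0, "hand": 0},
  {"dp": [-230, 110, 60], "twist": 0, "hand": 0},
  {"dp": [-230, 110, 60], "twist": 0, "hand": 0},
  {"dp": [-230, 110, 60], "twist": 0, "hand": 0},
  {"dp": [-230, 110, 60], "twist": 0, "hand": 0},
  {"dp": [-230, 110, 60], "twist": 0, "hand": 0},
])

```text
time: 45.22
position: [0.5481, 0.0284, 0.2663]
tcp_rot: [[-0.0, 0.967, -0.255], [0.0, -0.255, -0.967], [-1.0, -0.0, 0.0]]
contact_force: [-0.0, -0.3, 0.3]
finger_gap: -0.0
```

```bash
cat > chk.py <<'E'
from h import *
import sys
n=sys.argv[1]; st(); m=savew(n)
im=cv2.imread(f'raw_{n}.png')[:,:,::-1].astype(int); s=im[:,:,0]-np.maximum(im[:,:,1],im[:,:,2])
k,l,stt,c=cv2.connectedComponentsWithStats((s>15).astype(np.uint8))
for i in range(1,k):
    if stt[i,4]>=5:
        X=W2M(w('wrist',*c[i],.02,m)); print('red',stt[i,4],np.round(X,1)) if abs(X[1])<70 and abs(X[0])<160 else 0
E
python3 chk.py w19
```

```text
t 45.225 p [0.5481 0.0284 0.2663] psi -0.2577 mag [ 9.8 37.5] q [-0.0331  0.3146  1.6126  0.      1.2144  0.2246] F [-0.0106 -0.332   0.3054] gap -0.0
red 697 [-29.   52.3]
red 92 [88.5 52.7]
red 58 [98.4 34.9]
```

play_rows([
  {"dp": [0, 0, 0], "twist": 0, "hand": 0},
  {"dp": [0, 0, 0], "twist": 0, "hand": 0},
  {"dp": [0, 0, 0], "twist": 0, "hand": 0},
  {"dp": [0, 0, 0], "twist": 0, "hand": 0},
  {"dp": [0, 0, 0], "twist": 0, "hand": 0},
  {"dp": [0, 0, 0], "twist": 0, "hand": 0},
  {"dp": [0, 0, 0], "twist": 0, "hand": 0},
  {"dp": [0, 0, 0], "twist": 0, "hand": 0},
  {"dp": [0, 0, 0], "twist": 0, "hand": 0},
  {"dp": [0, 0, 0], "twist": 0, "hand": 0},
  {"dp": [0, 0, 0], "twist": 0, "hand": 0},
  {"dp": [0, 0, 0], "twist": 0, "hand": 0},
])

```text
time: 46.78
position: [0.5482, 0.0282, 0.2663]
tcp_rot: [[0.0, 0.967, -0.255], [-0.0, -0.255, -0.967], [-1.0, 0.0, 0.0]]
contact_force: [0.6, -0.5, 1.0]
finger_gap: 0.0001
```

```bash
python3 chk.py w20; python3 -c "
from h import *
show('w20',(190,60,430,240),3.3)"
```

```text
t 46.775 p [0.5482 0.0282 0.2663] psi -0.258 mag [ 9.9 37.3] q [-0.0334  0.3147  1.6125 -0.      1.2144  0.2245] F [ 0.5534 -0.5438  1.0447] gap 0.1
red 704 [-29.2  52.2]
red 88 [88.6 52.5]
red 34 [93.  35.6]
red 23 [107.   33.6]
```

View pics/w20.png

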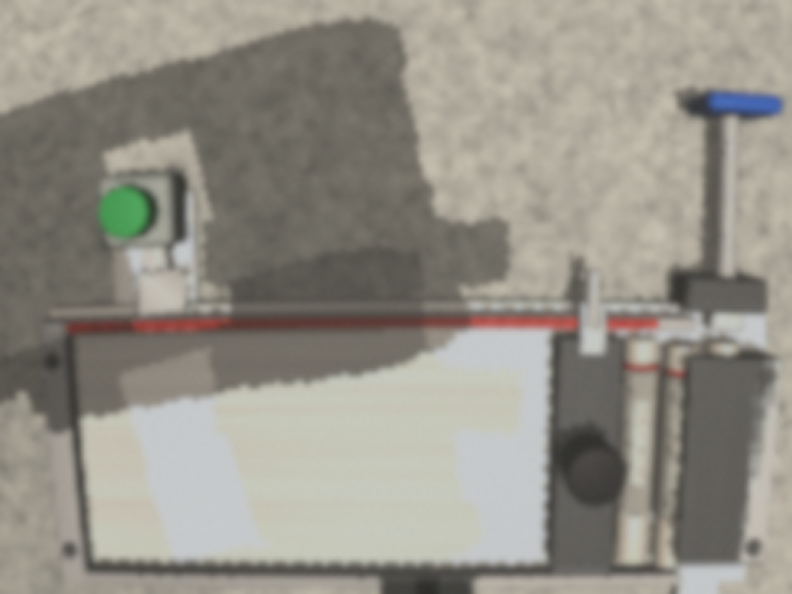

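```bash
python3 - <<'E'
from h import *
m=json.load(open('w20.json')); f=lambda u,v,z:np.round(W2M(w('wrist',190+u/3.3,60+v/3.3,z,m)),1)
print('knob',f(595,470,.052),'gauge3 tip',f(643,342,.0175),'g2 tip',f(678,346,.0175),'g1 tip',f(722,344,.0175),'g3 low',f(634,565,.0175),'g2 low',f(667,566,.0175))
# bystanders in first and latest top view
ctrl_im=ctrl.camera('top'); a=cv2.imread('raw_top0.png')[:,:,::-1]
for n,(u,v) in dict(loupe=(413,169),vial=(238,161),bottle=(437,156)).items():
    print(n,np.abs(a[v-10:v+10,u-8:u+8].astype(int)-ctrl_im[v-10:v+10,u-8:u+8]).mean())
E
```

```text
knob [71.2  2.4] gauge3 tip [94.4 44.7] g2 tip [108.7  43.3] g1 tip [126.9  44.5] g3 low [ 95.7 -48.4] g2 low [110.  -49.1]
loupe 0.9
vial 2.152083333333333
bottle 1.5270833333333333
```

```bash
python3 -c "
from h import *
print(ctrl.job_done())"
```

```text
the job is handed in; nothing more can be done
None
```

The feed magazine is changed over to the thick-ended gauges and the job is handed in, at about 47 s on the robot's clock. No verdict was reported.

**What I did, in order**
- **Old gauge:** I pushed it out with the blue ejector, drew it clear of the cover and laid it flat in the yellow tray.
- **Follower:** I pulled it back by the knob until it caught. It stayed back by itself through the whole loading.
- **Thick-ended gauges:** Only three were on the worktop. I laid all three across the lane, red ends at the striped wall, about 40 mm apart. One of them needed turning by about 103°.
- **Release:** I pressed the green catch and the follower pushed the row home under the cover.

**Last checks**
- **Row:** The gauges are at about x = 127, 109 and 95 mm, against 126, 110 and 94 expected. The front gauge is mostly hidden by the cover, so only the tip of its end was seen.
- **Follower:** The knob is at 71 mm, against 72 expected for three gauges.
- **Bystanders:** The loupe, vial and spray bottle look unchanged in the top camera.
- **Robot:** The arm is clear and touching nothing.

**What went differently**
- One gauge was knocked about 4 cm during the run; I measured it again before picking it up.
- My first grip on the last gauge sat too high, and setting it back down pressed it on the worktop with about 28 N. I regripped it lower before moving it.

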